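Seat the router-table insert plate with four wing nuts

TASK

Tighten the four wing nuts of the router-table insert plate in cross order - any one first, then the one diagonally opposite, then the other two - about half a turn clockwise each, until each just comes up firm but no harder, so that the plate is pulled down evenly and sits flush in its frame. Leave the other things on the bench where they are.

Things in the scene. Friction and masses are not known exactly. Their poses are not given: they have to be found in the camera images.
- router_frame: Wooden router-table frame fixed to the bench, 236 x 236 mm, 60 mm high; a square recess in its top, 183 mm wide and 8 mm deep, takes the insert plate. Origin: centre of its underside, x and y along its sides. The nuts stand at (-65,-65) nut_a, (-65,65) nut_b, (65,65) nut_c, (65,-65) nut_d mm in it, so a is diagonally opposite c, and b opposite d.
- insert_plate: Black plate 180 x 180 x 8 mm, 0.45 kg, lying in the recess, steel rings at its middle. Origin: centre of its underside. At the start springs under its corners hold it 2 to 3 mm proud of the frame; seated, it is level, its top flush with the frame's (60 mm above the bench). The washers under the nuts keep it in.
- nut_a_axis (a point): Steel wing nut a, on a stud diagonally opposite nut c. Point on its axis at mid-height of the wings; x along the wings, z up. The wings are one bar 76 mm tip to tip, 9 mm thick, reaching 9 mm above and below this point; hub 25 mm across. The bar's underside is 10 mm above the plate once the washer (32 mm across) bears on it. Winds down 6 mm a turn.
- nut_a_wing (a point): End of one wing of nut a, 38 mm from its axis, mid-height; the other wing ends opposite. All nuts alike: clockwise from above tightens. Each starts 2.7 to 3.6 rad from firm; how much differs and cannot be seen. They run at 0.07 to 0.11 N m (2.5 to 4 N pushing 30 mm from the axis), more when turned fast.
- nut_b_axis (a point): Steel wing nut b, on a stud diagonally opposite nut d. Point on its axis at mid-height of the wings; x along the wings, z up. The wings are one bar 76 mm tip to tip, 9 mm thick, reaching 9 mm above and below this point; hub 25 mm across. The bar's underside is 10 mm above the plate once the washer (32 mm across) bears on it. Winds down 6 mm a turn.
- nut_b_wing (a point): End of one wing of nut b, 38 mm from its axis, mid-height; the other wing ends opposite. All nuts alike: once firm (plate clamped), the moment climbs by about 1.4 N m per rad. Right is 0.18 to 0.33 N m (6 to 11 N at 30 mm); at 0.45 N m (15 N at 30 mm) a nut is 0.25 rad past firm: overtightened.
- nut_c_axis (a point): Steel wing nut c, on a stud diagonally opposite nut a. Point on its axis at mid-height of the wings; x along the wings, z up. The wings are one bar 76 mm tip to tip, 9 mm thick, reaching 9 mm above and below this point; hub 25 mm across. The bar's underside is 10 mm above the plate once the washer (32 mm across) bears on it. Winds down 6 mm a turn.
- nut_c_wing (a point): End of one wing of nut c, 38 mm from its axis, mid-height; the other wing ends opposite. All nuts alike: a nut stays where it is left; let go past firm, it springs back only to about where it came firm.
- nut_d_axis (a point): Steel wing nut d, on a stud diagonally opposite nut b. Point on its axis at mid-height of the wings; x along the wings, z up. The wings are one bar 76 mm tip to tip, 9 mm thick, reaching 9 mm above and below this point; hub 25 mm across. The bar's underside is 10 mm above the plate once the washer (32 mm across) bears on it. Winds down 6 mm a turn.
- nut_d_wing (a point): End of one wing of nut d, 38 mm from its axis, mid-height; the other wing ends opposite. All nuts alike: a wing can be pushed round with the closed fingers, or the bar gripped across its 9 mm.
- screwdriver: Screwdriver lying on the bench by the frame, 190 mm long. Origin: under its middle. Bystander.
- pliers: Pliers with blue grips lying on the bench by the frame, 140 mm long, 16 mm high. Bystander.
- tape_measure: Tape measure, black and yellow, 68 x 40 x 62 mm high, standing beside the frame. Bystander.
- offcut: Piece of light wood 140 x 44 x 30 mm high, by the frame. Bystander.
- spanner: Flat spanner 170 mm long lying beside the frame. Bystander.
- glue: Glue bottle, 56 mm across, 110 mm tall, upright. Bystander.
- sanding_block: Cork sanding block 100 x 65 x 35 mm high. Bystander.

How it is judged:
By the outcome, as a careful person would: the job done as asked, in the order asked, and still so for the second after the job is handed in, with the robot touching nothing.
It also fails if it takes over 72 s, if anything falls off the work surface, if the arm or the gripper's body presses on something with over 40 N, if the wrist force passes 120 N, or if a joint passes its speed limit or range.

ROBOT

A 7-joint arm with a two-finger parallel gripper is mounted at the origin on the work surface. World frame = base frame: x ahead of the robot, y to its left, z up, the work surface at z = 0. Lengths are in m, angles in degrees, forces in N, time in s.
With the tool pointing down it reaches from about 0.4 to 0.75 m from the base axis. Payload 19.5 kg.
Tool frame: the origin (TCP) lies at the very end of the fingers, on their centre line; the grasp point (between the pads) lies ctrl.grip_point_offset behind it (ctrl.grip_point_offset is the distance from the TCP to the grasp point, in m); z points along the fingers, y is the line along which they close (so a half turn about z gives the same grasp; the last joint's range is limited). The gripper opens to 85 mm and grips with 20 to 120 N. Pads are 22 mm wide; open, the fingers measure 114 mm over their backs; the gripper's body (76 mm by 85 mm) begins 54 mm behind the grasp point. The pads swing forward as they close: fully open they stand 13 mm farther back than shut.
Start: joints at [74.387, 40.479, -1.581, 85.061, 1.261, 54.483, -4.326], TCP at [0.132, -0.56, 0.197] pointing down, gripper open.
Joint ranges: [-155.06, 155.06], [-18.47, 123.98], [-90, 86.84], [0, 140.48], [-83.41, 263.41], [0, 116], [-161.91, 161.91]. Speed limits (degrees/s): [108.29, 108.29, 147.25, 147.25, 172.46, 172.46, 172.46].

INTERFACE

Orientations are given as a 3x3 rotation matrix whose columns are the frame's x, y, z axes.
In Python, from cell import ctrl, cams gives the robot as it stands.
- The arm moves only by the tool servo_tool, never from a script. Its argument "targets" is a list of rows, each an object with "dr": the turn, a rotation vector about the tool's x, y, z normalised to -1 to 1, where 1 is 90 degrees, a list of three; "linear": the shift along the tool's x, y, z normalised to -1 to 1, where 1 is 50 cm, a list of three; "hand": the opening in per cent of the stroke, from 0 (shut) to 100 (fully open). A call has 1 to 8 rows; each row is the pose to reach, as a shift and turn from the pose commanded when the call began, along the tool's axes at that moment; what a row does not reach only later rows make up. A row lasts 1/8 s, in which the tool goes at most 62.5 mm and 10.7 degrees, less where a joint would pass 70% of its speed; a pose out of reach is approached as far as the arm can. A call with a number of a shift or a turn outside -1 to 1 is refused whole. A call with a gripper value outside its range is refused whole. The fingers move at their own pace and stop on an object; "force" is the grip in N (left out, the last holds). Time passes only in rows, so rows that repeat a pose let the fingers close. It gives the time, the measured TCP pose, the force, the opening and the grip force at its end, in the units of the state.
- ctrl.state(): the state, without advancing time (a new reading comes with each control period).
- cams.snapshot(name): name is "scene" or "top" or "wrist"; returns a dict with "frame" (400x640x3 uint8, red, green, blue), "fx", "fy", "cx", "cy" (pixels), "k1" (the pictures are not rectified: a ray, as slopes to the right and down, at radius r is drawn at 1 + k1 r^2 times it, then the intrinsics apply), "origin" and "rotation" of the camera in the world. Camera axes: x right, y down, z forward; pixel columns grow to the right and rows downward; lengths in m; the calibration is good to about 2 mm. A picture is of the moment at which its call begins. There is no depth.
- ctrl.finish_job(): hands the job in; it is judged then, once.
The state is a dict: "t": time; "q": joint angles; "joint_vel": joint speeds; "effort": joint torques, N m; "tcp_pos": TCP position; "tool_rot": TCP orientation; "contact_force": force on the tool from outside, world axes, zero at the start; "moment": the same for the moment, N m; "grip_width": opening from 0.0 (shut) to 1.0 (fully open); "grip_force": force on a finger pad.
Only numpy, scipy, OpenCV 4.12 (cv2) and the standard library are available. Lean on these libraries where they do the work, as an engineer would, in place of code of your own. Each camera call takes 0.05 s, during which the arm holds its last target. There are 200 camera calls.

## Working session

There is one attempt and no reset: what is moved stays moved. The work goes in short steps, Python scripts to look and compute and a tool call to move; the robot and the scene stay as the last step left them, time stands still between calls to the robot, and variables do not carry over. Pictures are saved under pics/ and viewed, at most 10 in all, crops included, and the job is handed in when it is done.

Besides the shell and the picture viewer there is one more tool, called after "Request:" as name(argument=value, ...) on one line, values as JSON. servo_tool: Moves the arm, as the interface text tells. Scaled input: -1 to 1 covers 50 cm each way for a shift and 90 degrees each way for a turn. Its arguments: {"type":"object","properties":{"targets":{"type":"array","items":{"type":"object","properties":{"dr":{"type":"array","items":{"type":"number","minimum":-1,"maximum":1}},"linear":{"type":"array","items":{"type":"number","minimum":-1,"maximum":1}},"hand":{"type":"number"}}}},"force":{"type":"number"}},"required":["targets"]}

```bash
ls; mkdir -p pics
python3 - <<'E'
from cell import ctrl,cams
import cv2,pickle
print(ctrl.state(),ctrl.grip_point_offset)
for n in("top","scene"):
    s=cams.snapshot(n);pickle.dump(s,open(f"pics/{n}.pkl","wb"));cv2.imwrite(f"pics/{n}.png",s["frame"][:,:,::-1])
    print({k:v for k,v in s.items() if k!="frame"})
E
```

```text
pics
{'t': 0.0, 'q': array([74.38763267, 40.51315765, -1.5814819 , 85.08393298,  1.25830037,
       54.48203613, -4.32611518]), 'joint_vel': array([ 0.01884759, -0.00621325,  0.04988892,  0.02030171,  0.04418526,
        0.09706004, -0.01488187]), 'effort': array([ 1.57570961e-03, -8.83221817e+01,  1.23612050e+00, -2.36164498e+01,
        1.70730724e-02,  6.60083868e-03,  4.68392250e-05]), 'tcp_pos': array([ 0.13146072, -0.55946475,  0.19643722]), 'tool_rot': array([[ 9.73495470e-01,  2.28706151e-01, -2.59478341e-04],
       [ 2.28706298e-01, -9.73494905e-01,  1.04841214e-03],
       [-1.28225370e-05, -1.07996880e-03, -9.99999417e-01]]), 'contact_force': array([-0.13713968, -0.30301574,  0.38492257]), 'moment': array([-0.05420313, -0.06922488, -0.02185438]), 'grip_force': 0.0, 'grip_width': 1.0061640341224352} 0.0187
{'fx': 451.5209081993553, 'fy': 451.5209081993553, 'cx': 320.01528844787816, 'cy': 202.13528795735172, 'k1': -0.09543308028292131, 'origin': array([0.45970304, 0.0102653 , 0.98972373]), 'rotation': array([[ 0.02694291, -0.98454198,  0.17306406],
       [-0.99950271, -0.02936988, -0.01147762],
       [ 0.01638307, -0.17266876, -0.98484369]])}
{'fx': 494.34673143545797, 'fy': 494.34673143545797, 'cx': 314.4671941105507, 'cy': 204.6634691474972, 'k1': -0.07521521698375504, 'origin': array([1.27094414, 0.79264314, 0.9629526 ]), 'rotation': array([[-0.7592494 ,  0.41252872, -0.5033492 ],
       [ 0.65074954,  0.49084607, -0.57930577],
       [ 0.00808671, -0.76739181, -0.64112745]])}
```

View pics/top.png

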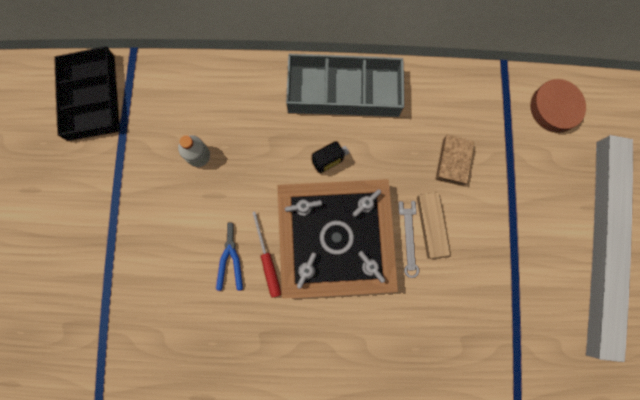

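View pics/scene.png

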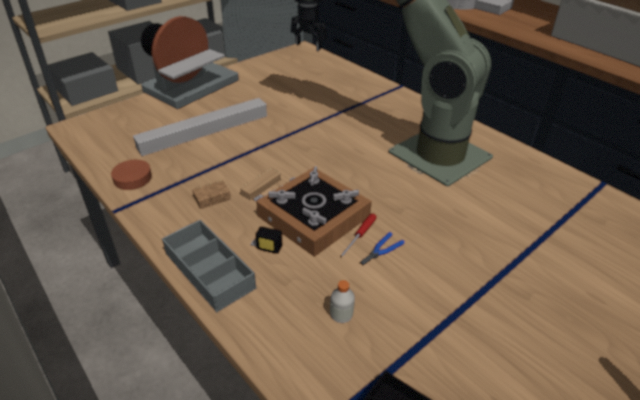

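The top view shows the frame centred near (337,238), with nuts at about (304,207), (367,203), (371,267) and (307,270). The scene view confirms the layout: tape measure on the far side, offcut and spanner on the right, screwdriver and pliers on the left.

```bash
cat > h.py <<'E'
import numpy as np,cv2
def to_plane(s,uv,z):
    K=np.array([[s["fx"],0,s["cx"]],[0,s["fy"],s["cy"]],[0,0,1]])
    n=cv2.undistortPoints(np.array(uv,float).reshape(-1,1,2),K,np.array([s["k1"],0,0,0.]))[:,0]
    d=np.c_[n,np.ones(len(n))]@s["rotation"].T
    return s["origin"]+d*((z-s["origin"][2])/d[:,2])[:,None]
def nuts(s,guess,r=20,z=.082,thr=95):
    out=[]
    g=s["frame"].min(2).astype(float)
    for u,v in guess:
        ys,xs=np.mgrid[v-r:v+r+1,u-r:u+r+1]
        p=np.c_[xs.ravel(),ys.ravel()]; val=g[ys,xs].ravel()
        sel=val>thr
        m=np.zeros((2*r+1,2*r+1),np.uint8); m.ravel()[sel]=1
        n,l,st,c=cv2.connectedComponentsWithStats(m)
        k=l[r-3:r+4,r-3:r+4]; k=np.bincount(k[k>0]).argmax(); sel=(l==k).ravel()
        w=to_plane(s,p[sel],z)[:,:2]
        c,size,_=cv2.minAreaRect(w.astype(np.float32)*1000)
        U,S,V=np.linalg.svd(w-w.mean(0)); a=np.degrees(np.arctan2(V[0,1],V[0,0]))%180
        out.append((w.mean(0),a,np.array(size),sel.sum(),np.array(c)/1000))
    return out
E
python3 - <<'E'
import pickle,numpy as np,cv2
from h import *
s=pickle.load(open("pics/top.pkl","rb"))
G=[(304,207),(367,203),(371,267),(307,270)]
o=nuts(s,G)
for i in o: print(*[np.round(x,4) for x in i])
M=np.array([i[0] for i in o]);c=M.mean(0);print("c",c,[np.round(np.linalg.norm(M[i]-M[(i+1)%4]),4) for i in range(4)])
# frame outer corners, top face
print(to_plane(s,[(278,184),(388,180),(397,292),(281,298)],.06).round(3))
cv2.imwrite("pics/crop.png",cv2.resize(s["frame"][165:310,260:420,::-1],None,fx=4,fy=4,interpolation=2))
E
```

```text
[0.6101 0.0358] 103.3082 [28.8937 71.3033] 233 [0.6081 0.0351]
[ 0.622  -0.0943] 133.305 [24.396 73.747] 224 [ 0.6222 -0.0958]
[ 0.4903 -0.1046] 40.7283 [72.2581 29.8529] 275 [ 0.4897 -0.1038]
[0.4807 0.0252] 157.1888 [27.0109 72.836 ] 262 [0.4805 0.0251]
c [ 0.55078412 -0.03448167] [np.float64(0.1307), np.float64(0.1321), np.float64(0.1301), np.float64(0.1298)]
[[ 0.659  0.089  0.06 ]
 [ 0.675 -0.143  0.06 ]
 [ 0.442 -0.163  0.06 ]
 [ 0.424  0.073  0.06 ]]
```

View pics/crop.png

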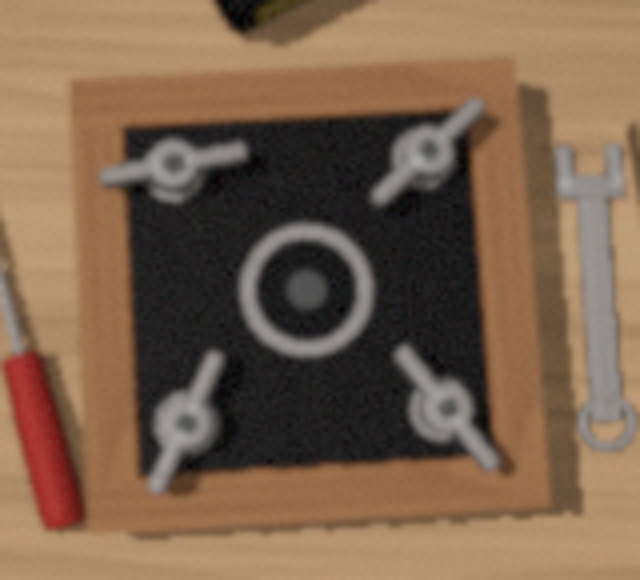

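The crop shows the four hubs at about (173,163), (429,151), (447,407) and (186,422). The wing ends are clearly visible too.

Run:
```python
import pickle,numpy as np
from h import *
s=pickle.load(open("pics/top.pkl","rb"))
f=lambda L,z:to_plane(s,np.array(L)/4+[260-.375,165-.375],z)[:,:2]
H=f([(173,163),(429,151),(447,407),(186,422)],.087)
A=f([(104,178),(481,103),(399,349),(158,488)],.082);B=f([(245,151),(376,202),(495,466),(219,354)],.082)
print("hub",H.round(4),H.mean(0));print("mid",((A+B)/2).round(4))
d=B-A;print(np.linalg.norm(d,axis=1).round(4),np.degrees(np.arctan2(d[:,1],d[:,0])).round(1)%180)
M=(H+(A+B)/2)/2;c=M.mean(0);X=M-c
P=np.array([[65,65],[65,-65],[-65,-65],[-65,65]])/1000
a=np.arctan2((P[:,0]*X[:,1]-P[:,1]*X[:,0]).sum(),(P*X).sum());R=np.array([[np.cos(a),-np.sin(a)],[np.sin(a),np.cos(a)]])
print("yaw",np.degrees(a));print((c+P@R.T).round(4),(X-P@R.T).round(4))
```

```text
hub [[ 0.6106  0.0343]
 [ 0.6207 -0.0956]
 [ 0.4916 -0.106 ]
 [ 0.4808  0.0236]] [ 0.55093543 -0.03592894]
mid [[ 0.6107  0.0336]
 [ 0.6209 -0.0961]
 [ 0.4916 -0.1065]
 [ 0.4816  0.0223]]
[0.0731 0.0753 0.0751 0.0729] [102.7 134.8  40.6 157.1]
yaw 4.625060804076429
[[ 0.6106  0.0337]
 [ 0.6211 -0.0959]
 [ 0.4915 -0.1063]
 [ 0.4811  0.0232]] [[ 0.0001  0.0002]
 [-0.0003 -0.    ]
 [ 0.0001  0.0001]
 [ 0.0002 -0.0003]]
```

```bash
cat > plan.py <<'E'
import numpy as np,json,sys,os
N={1:(.6106,.0337,102.7),2:(.6211,-.0959,134.8),3:(.4915,-.1063,40.6),4:(.4811,.0232,157.1)}
OPT={1:(80,15.5),2:(80,15.5),3:(170,19.),4:(80,15.5)}   # psi minus wing angle; finger-centre offset from bar
R0=.034; F="cmd.json"
def cmd(): return np.array(json.load(open(F))) if os.path.exists(F) else np.array([.132,-.56,.197,13.22])
def pose(n,th,z=.071,wing=0,extra=0.):
    """pose with the wing turned clockwise by th deg from its start (th<0: before contact)"""
    x,y,w=N[n]; w=w+wing-th; off,yc=OPT[n]; a=np.radians(w); yc=yc/1000+extra
    return np.array([x+R0*np.cos(a)-yc*np.sin(a),y+R0*np.sin(a)+yc*np.cos(a),z,N[n][2]-max(th,0)+off])
def rows(poses,hand=0):
    c=cmd(); a=np.radians(c[3]); X=np.array([np.cos(a),np.sin(a)]);Y=np.array([np.sin(a),-np.cos(a)]); out=[]; prev=c
    for p in poses:
        d=p[:2]-c[:2]; l=np.round(np.array([X@d,Y@d,c[2]-p[2]])/.5,4); r=np.round((c[3]-p[3])/90,4)
        q=np.r_[c[:2]+.5*(l[0]*X+l[1]*Y),c[2]-.5*l[2],c[3]-90*r]
        if np.linalg.norm(q[:3]-prev[:3])>.0625 or abs(q[3]-prev[3])>10.7: print("TOO FAST",np.linalg.norm(q[:3]-prev[:3]),q[3]-prev[3])
        out.append({"linear":[float(v)+0. for v in l],"dr":[0,0,float(r)],"hand":hand}); prev=q
    json.dump(list(prev),open(F,"w")); print(json.dumps(out),"cmd",prev.round(4))
def lerp(p,n):
    c=cmd(); return [c+(np.array(p)-c)*i/n for i in range(1,n+1)]
E
python3 - <<'E'
from plan import *
p=pose(3,-16,.197);print(p)
c=cmd();n=19
L=[c+(p-c)*i/n for i in range(1,n+1)]
rows(L[:8])
rows(L[8:16])
E
```

```text
[ 4.94354236e-01 -6.74560386e-02  1.97000000e-01  2.10600000e+02]
[{"linear": [0.049, -0.0417, 0.0], "dr": [0, 0, -0.1154], "hand": 0}, {"linear": [0.098, -0.0835, 0.0], "dr": [0, 0, -0.2309], "hand": 0}, {"linear": [0.147, -0.1252, 0.0], "dr": [0, 0, -0.3463], "hand": 0}, {"linear": [0.196, -0.167, 0.0], "dr": [0, 0, -0.4617], "hand": 0}, {"linear": [0.2449, -0.2087, 0.0], "dr": [0, 0, -0.5771], "hand": 0}, {"linear": [0.2939, -0.2505, 0.0], "dr": [0, 0, -0.6926], "hand": 0}, {"linear": [0.3429, -0.2922, 0.0], "dr": [0, 0, -0.808], "hand": 0}, {"linear": [0.3919, -0.334, 0.0], "dr": [0, 0, -0.9234], "hand": 0}] cmd [ 0.2846 -0.3526  0.197  96.326 ]
[{"linear": [0.0473, 0.0436, 0.0], "dr": [0, 0, -0.1154], "hand": 0}, {"linear": [0.0947, 0.0873, 0.0], "dr": [0, 0, -0.2309], "hand": 0}, {"linear": [0.142, 0.1309, 0.0], "dr": [0, 0, -0.3463], "hand": 0}, {"linear": [0.1893, 0.1745, 0.0], "dr": [0, 0, -0.4617], "hand": 0}, {"linear": [0.2366, 0.2181, 0.0], "dr": [0, 0, -0.5771], "hand": 0}, {"linear": [0.284, 0.2617, 0.0], "dr": [0, 0, -0.6926], "hand": 0}, {"linear": [0.3313, 0.3054, 0.0], "dr": [0, 0, -0.808], "hand": 0}, {"linear": [0.3786, 0.349, 0.0], "dr": [0, 0, -0.9234], "hand": 0}] cmd [ 4.37100e-01 -1.45200e-01  1.97000e-01  1.79432e+02]
```

Request:
servo_tool(targets=[{"linear":[0.049,-0.0417,0.0],"dr":[0,0,-0.1154],"hand":0},{"linear":[0.098,-0.0835,0.0],"dr":[0,0,-0.2309],"hand":0},{"linear":[0.147,-0.1252,0.0],"dr":[0,0,-0.3463],"hand":0},{"linear":[0.196,-0.167,0.0],"dr":[0,0,-0.4617],"hand":0},{"linear":[0.2449,-0.2087,0.0],"dr":[0,0,-0.5771],"hand":0},{"linear":[0.2939,-0.2505,0.0],"dr":[0,0,-0.6926],"hand":0},{"linear":[0.3429,-0.2922,0.0],"dr":[0,0,-0.808],"hand":0},{"linear":[0.3919,-0.334,0.0],"dr":[0,0,-0.9234],"hand":0}], force=20)

```text
t: 1.1
tcp_pos: [0.2846, -0.3514, 0.1968]
tool_rot: [[-0.116, 0.993, -0.0], [0.993, 0.116, 0.0], [0.0, -0.0, -1.0]]
contact_force: [0.7, -0.2, 0.6]
grip_width: -0.004
grip_force: 0.0
```

```bash
python3 -c "
from cell import ctrl
s=ctrl.state();print(s['q'])"
```

```text
[ 62.05373267  31.77283761 -25.13819282 108.92632201  18.989789
  43.40398858  32.93453195]
```

Request:
servo_tool(targets=[{"linear":[0.0473,0.0436,0.0],"dr":[0,0,-0.1154],"hand":0},{"linear":[0.0947,0.0873,0.0],"dr":[0,0,-0.2309],"hand":0},{"linear":[0.142,0.1309,0.0],"dr":[0,0,-0.3463],"hand":0},{"linear":[0.1893,0.1745,0.0],"dr":[0,0,-0.4617],"hand":0},{"linear":[0.2366,0.2181,0.0],"dr":[0,0,-0.5771],"hand":0},{"linear":[0.284,0.2617,0.0],"dr":[0,0,-0.6926],"hand":0},{"linear":[0.3313,0.3054,0.0],"dr":[0,0,-0.808],"hand":0},{"linear":[0.3786,0.349,0.0],"dr":[0,0,-0.9234],"hand":0}])

```text
t: 2.1
tcp_pos: [0.4371, -0.1441, 0.1968]
tool_rot: [[-1.0, 0.004, -0.0], [0.004, 1.0, 0.0], [0.0, 0.0, -1.0]]
contact_force: [-0.5, -0.9, 0.1]
grip_width: 0.001
grip_force: 0.0
```

```bash
python3 -c "
from cell import ctrl
s=ctrl.state();print(s['q'])
from plan import *
p=pose(3,-16,.197)
c=cmd();L=lerp(p,3);d=p.copy();d[2]=.071
rows(L+[L[-1]+(d-p)*k for k in (.4,.8,1,1)])"
```

```text
[ 41.29088884  36.82546402 -47.66408366 107.09985243  34.41433494
  51.61344237  66.6992375 ]
[{"linear": [-0.0376, 0.0522, 0.0], "dr": [0, 0, -0.1154], "hand": 0}, {"linear": [-0.0752, 0.1045, 0.0], "dr": [0, 0, -0.2309], "hand": 0}, {"linear": [-0.1129, 0.1567, 0.0], "dr": [0, 0, -0.3463], "hand": 0}, {"linear": [-0.1129, 0.1567, 0.1008], "dr": [0, 0, -0.3463], "hand": 0}, {"linear": [-0.1129, 0.1567, 0.2016], "dr": [0, 0, -0.3463], "hand": 0}, {"linear": [-0.1129, 0.1567, 0.252], "dr": [0, 0, -0.3463], "hand": 0}, {"linear": [-0.1129, 0.1567, 0.252], "dr": [0, 0, -0.3463], "hand": 0}] cmd [ 4.94400e-01 -6.75000e-02  7.10000e-02  2.10599e+02]
```

Request:
servo_tool(targets=[{"linear":[-0.0376,0.0522,0.0],"dr":[0,0,-0.1154],"hand":0},{"linear":[-0.0752,0.1045,0.0],"dr":[0,0,-0.2309],"hand":0},{"linear":[-0.1129,0.1567,0.0],"dr":[0,0,-0.3463],"hand":0},{"linear":[-0.1129,0.1567,0.1008],"dr":[0,0,-0.3463],"hand":0},{"linear":[-0.1129,0.1567,0.2016],"dr":[0,0,-0.3463],"hand":0},{"linear":[-0.1129,0.1567,0.252],"dr":[0,0,-0.3463],"hand":0},{"linear":[-0.1129,0.1567,0.252],"dr":[0,0,-0.3463],"hand":0}])

```text
t: 2.98
tcp_pos: [0.4931, -0.067, 0.0698]
tool_rot: [[-0.861, -0.509, -0.003], [-0.509, 0.861, 0.0], [0.002, 0.002, -1.0]]
contact_force: [0.3, -0.1, 1.1]
grip_width: -0.002
grip_force: 0.0
```

```bash
cat > m.py <<'E'
import numpy as np,sys
from cell import ctrl,cams
from plan import N
def meas(n,k=3,verbose=True):
    S=[]
    for i in range(k):
        if i: cams.snapshot("wrist")
        s=ctrl.state(); S.append((np.array(s["contact_force"]),np.array(s["moment"]),np.array(s["tcp_pos"])))
    F,M,p=[np.mean([x[j] for x in S],0) for j in range(3)]
    r=p[:2]-N[n][:2]; rz=np.cross(r,F[:2]); f=np.hypot(*F[:2])
    R=s["tool_rot"]; 
    print("t %.2f F"%s["t"],F.round(2),"|Fxy| %.2f Mz@tcp %.3f rxF %.3f  sum %.3f  F*38mm %.3f"%(f,M[2],rz,M[2]+rz,f*.038),"tcp",p.round(4),"psi %.1f"%np.degrees(np.arctan2(R[1,0],R[0,0])),"std",np.std([x[0][:2] for x in S],0).round(2),"q3,q7",s["q"][[2,6]].round(0))
E
python3 -c "
from m import *
meas(3)
from plan import *
rows([pose(3,-16+4*i) for i in range(1,7)]+[pose(3,8)])"
```

```text
t 3.08 F [ 0.03 -0.17  0.5 ] |Fxy| 0.17 Mz@tcp 0.002 rxF -0.002  sum 0.001  F*38mm 0.007 tcp [ 0.4937 -0.067   0.0709] psi -149.4 std [0.2 0.4] q3,q7 [-46.  72.]
[{"linear": [-0.0043, -0.0032, 0.0], "dr": [0, 0, -0.0], "hand": 0}, {"linear": [-0.0084, -0.0068, 0.0], "dr": [0, 0, -0.0], "hand": 0}, {"linear": [-0.0123, -0.0106, 0.0], "dr": [0, 0, -0.0], "hand": 0}, {"linear": [-0.0159, -0.0147, 0.0], "dr": [0, 0, -0.0], "hand": 0}, {"linear": [-0.0192, -0.0191, 0.0], "dr": [0, 0, 0.0444], "hand": 0}, {"linear": [-0.0221, -0.0236, 0.0], "dr": [0, 0, 0.0889], "hand": 0}, {"linear": [-0.0221, -0.0236, 0.0], "dr": [0, 0, 0.0889], "hand": 0}] cmd [ 5.09900e-01 -7.20000e-02  7.10000e-02  2.02598e+02]
```

Request:
servo_tool(targets=[{"linear":[-0.0043,-0.0032,0.0],"dr":[0,0,0],"hand":0},{"linear":[-0.0084,-0.0068,0.0],"dr":[0,0,0],"hand":0},{"linear":[-0.0123,-0.0106,0.0],"dr":[0,0,0],"hand":0},{"linear":[-0.0159,-0.0147,0.0],"dr":[0,0,0],"hand":0},{"linear":[-0.0192,-0.0191,0.0],"dr":[0,0,0.0444],"hand":0},{"linear":[-0.0221,-0.0236,0.0],"dr":[0,0,0.0889],"hand":0},{"linear":[-0.0221,-0.0236,0.0],"dr":[0,0,0.0889],"hand":0}])

```text
t: 3.95
tcp_pos: [0.5095, -0.0717, 0.0709]
tool_rot: [[-0.923, -0.385, 0.0], [-0.385, 0.923, -0.0], [-0.0, -0.0, -1.0]]
contact_force: [0.6, 0.5, 0.7]
grip_width: -0.006
grip_force: 0.0
```

```bash
python3 -c "
from m import *
meas(3)
from cell import cams; import cv2
s=cams.snapshot('wrist');cv2.imwrite('pics/w1.png',s['frame'][:,:,::-1])
from plan import *
rows([pose(3,8+8*i) for i in range(1,8)]+[pose(3,64)])"
```

```text
t 4.05 F [0.04 0.24 0.59] |Fxy| 0.24 Mz@tcp 0.010 rxF 0.003  sum 0.013  F*38mm 0.009 tcp [ 0.5094 -0.0717  0.0709] psi -157.3 std [0.42 0.19] q3,q7 [-44.  68.]
[{"linear": [-0.0063, -0.0089, 0.0], "dr": [0, 0, 0.0889], "hand": 0}, {"linear": [-0.0113, -0.0185, 0.0], "dr": [0, 0, 0.1778], "hand": 0}, {"linear": [-0.0148, -0.0288, 0.0], "dr": [0, 0, 0.2666], "hand": 0}, {"linear": [-0.017, -0.0395, 0.0], "dr": [0, 0, 0.3555], "hand": 0}, {"linear": [-0.0176, -0.0503, 0.0], "dr": [0, 0, 0.4444], "hand": 0}, {"linear": [-0.0167, -0.0611, 0.0], "dr": [0, 0, 0.5333], "hand": 0}, {"linear": [-0.0142, -0.0717, 0.0], "dr": [0, 0, 0.6222], "hand": 0}, {"linear": [-0.0142, -0.0717, 0.0], "dr": [0, 0, 0.6222], "hand": 0}] cmd [ 5.302e-01 -1.024e-01  7.100e-02  1.466e+02]
```

View pics/w1.png

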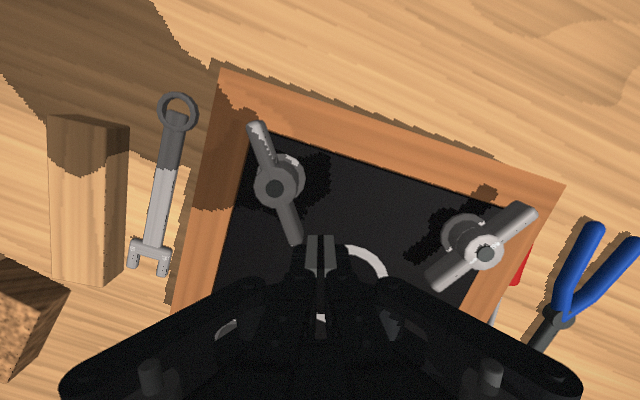

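The wrist view shows the finger tips at about (320,250), just short of nut N3's inner wing tip at (297,243). There is no contact yet, and the tips are thinner than I assumed, so I'm adjusting the offset.

```bash
sed -i 's/3:(170,19.)/3:(170,10.5)/' plan.py; echo '[0.5099,-0.072,0.071,202.598]'>cmd.json; python3 -c "
from plan import *
rows([pose(3,t) for t in (0,8,16,24,32,40,48,56)]);rows([pose(3,t) for t in (64,72,80,88,96,104,112,112)])"
```

```text
[{"linear": [0.0022, -0.0082, 0.0], "dr": [0, 0, -0.0889], "hand": 0}, {"linear": [-0.003, -0.0167, 0.0], "dr": [0, 0, -0.0], "hand": 0}, {"linear": [-0.0069, -0.0258, 0.0], "dr": [0, 0, 0.0889], "hand": 0}, {"linear": [-0.0095, -0.0354, 0.0], "dr": [0, 0, 0.1778], "hand": 0}, {"linear": [-0.0107, -0.0453, 0.0], "dr": [0, 0, 0.2666], "hand": 0}, {"linear": [-0.0106, -0.0552, 0.0], "dr": [0, 0, 0.3555], "hand": 0}, {"linear": [-0.0091, -0.065, 0.0], "dr": [0, 0, 0.4444], "hand": 0}, {"linear": [-0.0062, -0.0745, 0.0], "dr": [0, 0, 0.5333], "hand": 0}] cmd [ 5.27100e-01 -1.05200e-01  7.10000e-02  1.54601e+02]
[{"linear": [-0.0039, -0.0091, 0.0], "dr": [0, 0, 0.0889], "hand": 0}, {"linear": [-0.0065, -0.0187, 0.0], "dr": [0, 0, 0.1778], "hand": 0}, {"linear": [-0.0077, -0.0286, 0.0], "dr": [0, 0, 0.2667], "hand": 0}, {"linear": [-0.0076, -0.0385, 0.0], "dr": [0, 0, 0.3556], "hand": 0}, {"linear": [-0.0061, -0.0483, 0.0], "dr": [0, 0, 0.4445], "hand": 0}, {"linear": [-0.0032, -0.0578, 0.0], "dr": [0, 0, 0.5333], "hand": 0}, {"linear": [0.001, -0.0668, 0.0], "dr": [0, 0, 0.6222], "hand": 0}, {"linear": [0.001, -0.0668, 0.0], "dr": [0, 0, 0.6222], "hand": 0}] cmd [ 5.1230e-01 -1.3520e-01  7.1000e-02  9.8603e+01]
```

Request:
servo_tool(targets=[{"linear":[0.0022,-0.0082,0.0],"dr":[0,0,-0.0889],"hand":0},{"linear":[-0.003,-0.0167,0.0],"dr":[0,0,0],"hand":0},{"linear":[-0.0069,-0.0258,0.0],"dr":[0,0,0.0889],"hand":0},{"linear":[-0.0095,-0.0354,0.0],"dr":[0,0,0.1778],"hand":0},{"linear":[-0.0107,-0.0453,0.0],"dr":[0,0,0.2666],"hand":0},{"linear":[-0.0106,-0.0552,0.0],"dr":[0,0,0.3555],"hand":0},{"linear":[-0.0091,-0.065,0.0],"dr":[0,0,0.4444],"hand":0},{"linear":[-0.0062,-0.0745,0.0],"dr":[0,0,0.5333],"hand":0}])

```text
t: 5.1
tcp_pos: [0.5265, -0.105, 0.0709]
tool_rot: [[-0.902, 0.432, -0.0], [0.432, 0.902, 0.0], [0.0, 0.0, -1.0]]
contact_force: [-0.2, -0.0, 0.1]
grip_width: 0.003
grip_force: 0.0
```

```bash
python3 -c "
from m import *
meas(3)
from cell import cams; import cv2
s=cams.snapshot('wrist');cv2.imwrite('pics/w2.png',s['frame'][:,:,::-1])"
```

```text
t 5.20 F [-0.07 -0.39 -0.07] |Fxy| 0.40 Mz@tcp 0.006 rxF -0.014  sum -0.007  F*38mm 0.015 tcp [ 0.5265 -0.1053  0.0709] psi 154.5 std [0.06 0.27] q3,q7 [-33.  35.]
```

View pics/w2.png

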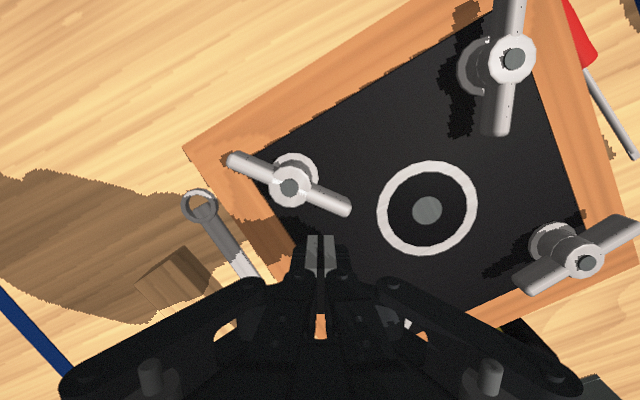

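The wrist view shows nut N3's bar from (230,158) to (348,212), which is still at its starting angle. The finger, at about (322,250), has passed the wing without touching it. I'll check the projected geometry.

```bash
python3 -c "
from h import *
from plan import N
from cell import cams,ctrl; import cv2,pickle
s=cams.snapshot('wrist');pickle.dump(s,open('pics/w.pkl','wb'))
K=np.array([[s['fx'],0,s['cx']],[0,s['fy'],s['cy']],[0,0,1]]);D=np.array([s['k1'],0,0,0.])
def proj(P):
    c=(np.array(P)-s['origin'])@s['rotation']; return cv2.projectPoints(c,np.zeros(3),np.zeros(3),K,D)[0][:,0].round(0)
t=ctrl.state()['tcp_pos'];R=ctrl.state()['tool_rot']
print(s['origin'],'tcp',proj([t,t-.02*R[:,2],t+.011*R[:,0],t-.011*R[:,0],t+.008*R[:,1]]))
print('nut tops pred',proj([[*N[n][:2],.091] for n in N]))
for z in (.082,.087,.092):
  print(z,to_plane(s,[(290,187),(512,58),(585,262)],z)[:,:2].round(4).tolist(),'tips',to_plane(s,[(230,158),(348,212)],z)[:,:2].round(4).tolist())
"
```

```text
[ 0.45944354 -0.07348373  0.24893939] tcp [[321. 227.]
 [321. 240.]
 [321. 211.]
 [321. 242.]
 [333. 227.]]
nut tops pred [[583. 265.]
 [392. 351.]
 [292. 189.]
 [513.  65.]]
0.082 [[0.4916, -0.1085], [0.4786, 0.0289], [0.6172, 0.0412]] tips [[0.4614, -0.1321], [0.5207, -0.0837]]
0.087 [[0.4906, -0.1075], [0.4781, 0.0258], [0.6125, 0.0377]] tips [[0.4613, -0.1303], [0.5188, -0.0834]]
0.092 [[0.4897, -0.1064], [0.4775, 0.0227], [0.6078, 0.0343]] tips [[0.4613, -0.1286], [0.517, -0.083]]
```

Request:
servo_tool(targets=[{"linear":[0,0,0.004],"dr":[0,0,0],"hand":0},{"linear":[0,0,0.008],"dr":[0,0,0],"hand":0},{"linear":[0,0,0.012],"dr":[0,0,0],"hand":0},{"linear":[0,0,0.014],"dr":[0,0,0],"hand":0},{"linear":[0,0,0.014],"dr":[0,0,0],"hand":0}])

```text
t: 5.92
tcp_pos: [0.5265, -0.1049, 0.0639]
tool_rot: [[-0.903, 0.429, -0.0], [0.429, 0.903, 0.0], [0.0, 0.0, -1.0]]
contact_force: [0.2, 0.5, 0.8]
grip_width: 0.002
grip_force: 0.0
```

```bash
python3 -c "
from cell import cams,ctrl
import cv2,pickle
print(ctrl.state()['contact_force'],ctrl.state()['tcp_pos'],ctrl.state()['grip_width'])
s=cams.snapshot('scene');f=s['frame'][140:300,220:420,::-1];t=cams.snapshot('top')['frame'][165:310,240:420,::-1]
a=cv2.resize(f,(600,480),interpolation=2);cv2.imwrite('pics/s3.png',a);cv2.imwrite('pics/t3.png',cv2.resize(t,None,fx=4,fy=4,interpolation=2))"
```

```text
[0.19459243 0.47829834 0.84277425] [ 0.52653202 -0.1048507   0.06385315] 0.0020394039867954374
```

View pics/s3.png

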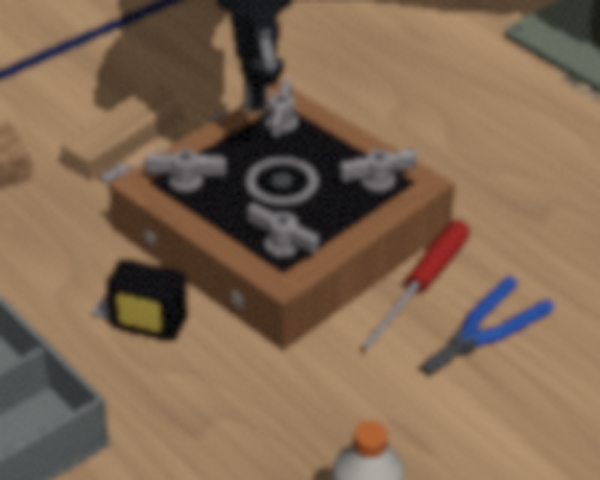

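The scene crop shows the finger tips at about (258,105), beside N3's hub at (282,115), and higher or farther off than expected. I'll compare that with the projection.

```bash
python3 -c "
from h import *
from plan import N
from cell import cams,ctrl; import cv2,pickle
s=pickle.load(open('pics/scene.pkl','rb'))
K=np.array([[s['fx'],0,s['cx']],[0,s['fy'],s['cy']],[0,0,1]]);D=np.array([s['k1'],0,0,0.])
def proj(P):
    c=(np.array(P)-s['origin'])@s['rotation']; return ((cv2.projectPoints(c,np.zeros(3),np.zeros(3),K,D)[0][:,0]-[220,140])*3).round(0).tolist()
t=ctrl.state()['tcp_pos'];R=ctrl.state()['tool_rot']
print('tcp,up10,20,30',proj([t-k*.01*R[:,2] for k in range(4)]))
print('nuts',proj([[*N[n][:2],.091] for n in N]))
a=np.radians(40.6);c=np.r_[N[3][:2],.082];d=np.r_[np.cos(a),np.sin(a),0]*.038
print('wing ends',proj([c+d,c-d]))
"
```

```text
tcp,up10,20,30 [[257.0, 136.0], [257.0, 128.0], [257.0, 120.0], [257.0, 112.0]]
nuts [[284.0, 221.0], [186.0, 157.0], [283.0, 100.0], [381.0, 158.0]]
wing ends [[277.0, 130.0], [289.0, 85.0]]
```

View pics/t3.png

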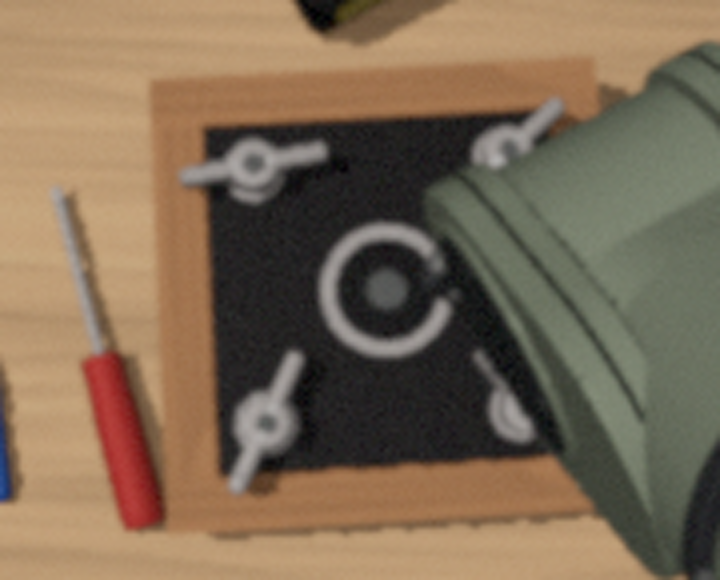

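The top crop confirms N3 has not moved. I'll probe gently downward to find where the finger ends really are.

Request:
servo_tool(targets=[{"linear":[0,0,0.003],"dr":[0,0,0],"hand":0},{"linear":[0,0,0.006],"dr":[0,0,0],"hand":0},{"linear":[0,0,0.006],"dr":[0,0,0],"hand":0}])

```text
t: 6.4
tcp_pos: [0.5265, -0.1049, 0.0608]
tool_rot: [[-0.903, 0.429, -0.0], [0.429, 0.903, 0.0], [0.0, -0.0, -1.0]]
contact_force: [-0.5, 0.2, -0.2]
grip_width: 0.004
grip_force: 0.0
```

Request:
servo_tool(targets=[{"linear":[0,0,0.003],"dr":[0,0,0],"hand":0},{"linear":[0,0,0.003],"dr":[0,0,0],"hand":0}])

```text
t: 6.65
tcp_pos: [0.5265, -0.1048, 0.0593]
tool_rot: [[-0.903, 0.429, -0.0], [0.429, 0.903, 0.0], [0.0, 0.0, -1.0]]
contact_force: [-0.6, 0.4, -0.6]
grip_width: -0.0
grip_force: 0.0
```

Request:
servo_tool(targets=[{"linear":[0,0,0.008],"dr":[0,0,0],"hand":0},{"linear":[0,0,0.016],"dr":[0,0,0],"hand":0},{"linear":[0,0,0.02],"dr":[0,0,0],"hand":0},{"linear":[0,0,0.02],"dr":[0,0,0],"hand":0}])

```text
t: 7.15
tcp_pos: [0.5265, -0.1048, 0.0492]
tool_rot: [[-0.903, 0.429, -0.0], [0.429, 0.903, 0.0], [0.0, 0.0, -1.0]]
contact_force: [-0.2, -0.7, 0.6]
grip_width: 0.0
grip_force: 0.0
```

```bash
python3 -c "
from cell import cams,ctrl
import cv2
s=cams.snapshot('wrist')
f=cv2.convertScaleAbs(s['frame'][120:320,180:460,::-1],alpha=2.2,beta=20);cv2.imwrite('pics/w4.png',cv2.resize(f,None,fx=2.5,fy=2.5,interpolation=2))
st=ctrl.state();print(st['contact_force'],st['tcp_pos'])"
```

```text
[ 0.06275495 -0.01729986 -1.71049508] [ 0.52657222 -0.10484019  0.04939339]
```

View pics/w4.png

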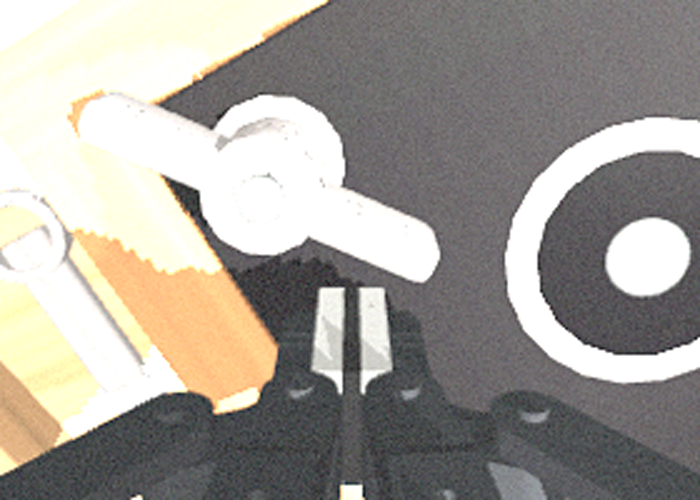

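The brightened wrist view shows the pad ends at about row 235 (crop 350,288), where the reported TCP would project to row 227 or above. So the real tips sit roughly 3 cm short of the reported TCP. I'll keep probing down until I touch the plate.

Request:
servo_tool(targets=[{"linear":[0,0,0.008],"dr":[0,0,0],"hand":0},{"linear":[0,0,0.014],"dr":[0,0,0],"hand":0},{"linear":[0,0,0.016],"dr":[0,0,0],"hand":0},{"linear":[0,0,0.016],"dr":[0,0,0],"hand":0}])

```text
t: 7.7
tcp_pos: [0.5265, -0.1048, 0.0413]
tool_rot: [[-0.903, 0.429, -0.0], [0.429, 0.903, 0.0], [0.0, 0.0, -1.0]]
contact_force: [0.1, 0.2, 0.7]
grip_width: 0.001
grip_force: 0.0
```

Request:
servo_tool(targets=[{"linear":[0,0,0.004],"dr":[0,0,0],"hand":0},{"linear":[0,0,0.008],"dr":[0,0,0],"hand":0},{"linear":[0,0,0.008],"dr":[0,0,0],"hand":0}])

```text
t: 8.07
tcp_pos: [0.5265, -0.1049, 0.0373]
tool_rot: [[-0.903, 0.429, -0.0], [0.429, 0.903, 0.0], [0.0, 0.0, -1.0]]
contact_force: [-0.0, 0.7, 1.2]
grip_width: -0.002
grip_force: 0.0
```

Request:
servo_tool(targets=[{"linear":[0,0,0.004],"dr":[0,0,0],"hand":0},{"linear":[0,0,0.007],"dr":[0,0,0],"hand":0},{"linear":[0,0,0.007],"dr":[0,0,0],"hand":0}])

```text
t: 8.45
tcp_pos: [0.5265, -0.1049, 0.0338]
tool_rot: [[-0.903, 0.429, -0.0], [0.429, 0.903, 0.0], [0.0, 0.0, -1.0]]
contact_force: [0.5, -0.5, -0.3]
grip_width: -0.004
grip_force: 0.0
```

Request:
servo_tool(targets=[{"linear":[0,0,0.004],"dr":[0,0,0],"hand":0},{"linear":[0,0,0.006],"dr":[0,0,0],"hand":0},{"linear":[0,0,0.006],"dr":[0,0,0],"hand":0}])

```text
t: 8.82
tcp_pos: [0.5265, -0.1049, 0.0308]
tool_rot: [[-0.903, 0.429, -0.0], [0.429, 0.903, 0.0], [0.0, 0.0, -1.0]]
contact_force: [0.1, 0.5, -0.1]
grip_width: -0.005
grip_force: 0.0
```

```bash
sed -i 's/3:(170,10.5)/3:(170,13.5)/; s/z=.071/z=.034/' plan.py; python3 -c "
from plan import *
json.dump([0.5271,-.1052,.031,154.601],open(F,'w'))
a=cmd();a[2]=.080;a[3]+=10
p=pose(3,-14,.080);q=pose(3,-14)
rows([a]+[a+(p-a)*k/5 for k in range(1,6)]+[q,q])
rows([pose(3,t) for t in (-8,-2,4,12,20,28,36,36)])
rows([pose(3,t) for t in (44,52,60,68,76,84,92,100)])
rows([pose(3,t) for t in (107,114,121,128,135,141,146,146)])"
```

```text
[{"linear": [0.0, 0.0, -0.098], "dr": [0, 0, -0.1111], "hand": 0}, {"linear": [0.0156, 0.0078, -0.098], "dr": [0, 0, -0.2133], "hand": 0}, {"linear": [0.0313, 0.0157, -0.098], "dr": [0, 0, -0.3156], "hand": 0}, {"linear": [0.0469, 0.0235, -0.098], "dr": [0, 0, -0.4178], "hand": 0}, {"linear": [0.0625, 0.0313, -0.098], "dr": [0, 0, -0.52], "hand": 0}, {"linear": [0.0782, 0.0391, -0.098], "dr": [0, 0, -0.6222], "hand": 0}, {"linear": [0.0782, 0.0391, -0.006], "dr": [0, 0, -0.6222], "hand": 0}, {"linear": [0.0782, 0.0391, -0.006], "dr": [0, 0, -0.6222], "hand": 0}] cmd [ 5.00200e-01 -7.08000e-02  3.40000e-02  2.10599e+02]
[{"linear": [-0.0052, -0.0057, 0.0], "dr": [0, 0, -0.0], "hand": 0}, {"linear": [-0.0098, -0.0118, 0.0], "dr": [0, 0, -0.0], "hand": 0}, {"linear": [-0.0137, -0.0184, 0.0], "dr": [0, 0, 0.0444], "hand": 0}, {"linear": [-0.0178, -0.0277, 0.0], "dr": [0, 0, 0.1333], "hand": 0}, {"linear": [-0.0206, -0.0376, 0.0], "dr": [0, 0, 0.2222], "hand": 0}, {"linear": [-0.0219, -0.0477, 0.0], "dr": [0, 0, 0.3111], "hand": 0}, {"linear": [-0.0219, -0.0579, 0.0], "dr": [0, 0, 0.4], "
[... 658 characters left out ...]
, "dr": [0, 0, 0.7111], "hand": 0}] cmd [ 5.204e-01 -1.287e-01  3.400e-02  1.106e+02]
[{"linear": [-0.0042, -0.0079, 0.0], "dr": [0, 0, 0.0778], "hand": 0}, {"linear": [-0.0074, -0.0162, 0.0], "dr": [0, 0, 0.1556], "hand": 0}, {"linear": [-0.0096, -0.0248, 0.0], "dr": [0, 0, 0.2333], "hand": 0}, {"linear": [-0.0107, -0.0337, 0.0], "dr": [0, 0, 0.3111], "hand": 0}, {"linear": [-0.0107, -0.0426, 0.0], "dr": [0, 0, 0.3889], "hand": 0}, {"linear": [-0.0099, -0.0503, 0.0], "dr": [0, 0, 0.4556], "hand": 0}, {"linear": [-0.0086, -0.0565, 0.0], "dr": [0, 0, 0.5111], "hand": 0}, {"linear": [-0.0086, -0.0565, 0.0], "dr": [0, 0, 0.5111], "hand": 0}] cmd [ 4.9550e-01 -1.4270e-01  3.4000e-02  6.4601e+01]
```

Request:
servo_tool(targets=[{"linear":[0.0,0.0,-0.098],"dr":[0,0,-0.1111],"hand":0},{"linear":[0.0156,0.0078,-0.098],"dr":[0,0,-0.2133],"hand":0},{"linear":[0.0313,0.0157,-0.098],"dr":[0,0,-0.3156],"hand":0},{"linear":[0.0469,0.0235,-0.098],"dr":[0,0,-0.4178],"hand":0},{"linear":[0.0625,0.0313,-0.098],"dr":[0,0,-0.52],"hand":0},{"linear":[0.0782,0.0391,-0.098],"dr":[0,0,-0.6222],"hand":0},{"linear":[0.0782,0.0391,-0.006],"dr":[0,0,-0.6222],"hand":0},{"linear":[0.0782,0.0391,-0.006],"dr":[0,0,-0.6222],"hand":0}])

```text
t: 9.82
tcp_pos: [0.4984, -0.0704, 0.0324]
tool_rot: [[-0.861, -0.509, -0.004], [-0.509, 0.861, 0.0], [0.003, 0.002, -1.0]]
contact_force: [0.0, 0.2, 1.0]
grip_width: 0.004
grip_force: 0.0
```

Request:
servo_tool(targets=[{"linear":[-0.0052,-0.0057,0.0],"dr":[0,0,0],"hand":0},{"linear":[-0.0098,-0.0118,0.0],"dr":[0,0,0],"hand":0},{"linear":[-0.0137,-0.0184,0.0],"dr":[0,0,0.0444],"hand":0},{"linear":[-0.0178,-0.0277,0.0],"dr":[0,0,0.1333],"hand":0},{"linear":[-0.0206,-0.0376,0.0],"dr":[0,0,0.2222],"hand":0},{"linear":[-0.0219,-0.0477,0.0],"dr":[0,0,0.3111],"hand":0},{"linear":[-0.0219,-0.0579,0.0],"dr":[0,0,0.4],"hand":0},{"linear":[-0.0219,-0.0579,0.0],"dr":[0,0,0.4],"hand":0}])

```text
t: 10.82
tcp_pos: [0.5245, -0.09, 0.0347]
tool_rot: [[-0.996, 0.094, 0.001], [0.094, 0.996, -0.0], [-0.001, -0.0, -1.0]]
contact_force: [0.4, -0.3, 0.6]
grip_width: 0.002
grip_force: 0.0
```

```bash
python3 -c "
from m import *
meas(3,4)
import cv2;s=cams.snapshot('wrist')
cv2.imwrite('pics/w5.png',cv2.convertScaleAbs(s['frame'][:,:,::-1],alpha=1.6,beta=10))"
```

```text
t 10.97 F [ 0.13  0.13 -0.11] |Fxy| 0.18 Mz@tcp 0.024 rxF 0.002  sum 0.026  F*38mm 0.007 tcp [ 0.5242 -0.0899  0.0345] psi 174.8 std [0.38 0.3 ] q3,q7 [-36.  45.]
```

```bash
cat >> h.py <<'E'
def wrist_angle(s,nut,z=.090):
    """bar direction (deg mod 180) of a nut from pixels back-projected to bar-top plane: bright pixels in the ring 18-38 mm"""
    K=np.array([[s["fx"],0,s["cx"]],[0,s["fy"],s["cy"]],[0,0,1]])
    v,u=np.mgrid[0:400,0:640]; p=np.c_[u.ravel(),v.ravel()]
    w=to_plane(s,p,z)[:,:2]-np.array(nut[:2]); f=s["frame"].reshape(-1,3).astype(int)
    r=np.hypot(*w.T); ok=(r>.018)&(r<.038)&(f.min(1)>70)&(f.max(1)-f.min(1)<25)
    a=np.arctan2(w[ok,1],w[ok,0]); h=np.histogram(np.degrees(a)%360,bins=36,range=(0,360))[0]
    return np.degrees(np.angle(np.exp(2j*a).sum())/2)%180,ok.sum(),h
E
python3 -c "
from h import *; from plan import N; from m import *
s=cams.snapshot('wrist')
for n in (3,4,1): print(n,wrist_angle(s,N[n]))"
```

```text
3 (np.float64(3.896572148774446), np.int64(2748), array([137,   8, 175, 237, 224, 102,   0,   0,   0,   0,   0,   8,  35,
        57,  77,  83, 207, 569, 421,  30,   0,   0,   0,   0,   0,   0,
         0,   0,   0,   0,   0,   0,   0,   0,  77, 301]))
4 (np.float64(160.4599495861782), np.int64(3155), array([  0,   0,   0,   0,   0,   0,   0,   0,   0,   0,   0,   0,   0,
         0,  17, 570, 587,  83,   0,   0,   0, 115, 205, 188, 147, 134,
       127, 124,  43,   0,   0,  22, 248, 376, 169,   0]))
1 (np.float64(105.74572307626102), np.int64(1136), array([  0,   0,   0,   0,   0,   0,   0,   0,   0,  68, 250, 212,  54,
        42,  24,  23,  18,   9,  18, 165,  54,   0,   0,   5,  54,  82,
        58,   0,   0,   0,   0,   0,   0,   0,   0,   0]))
```

View pics/w5.png

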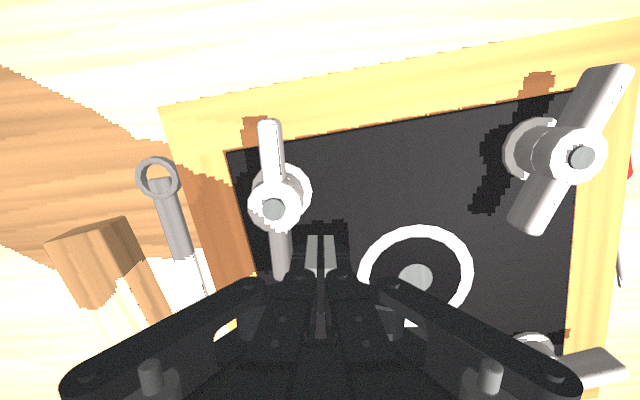

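The view shows N3's bar now close to the tool's x direction, so the nut has turned about 44° clockwise and pushing works. I'll continue.

Request:
servo_tool(targets=[{"linear":[-0.0047,-0.0091,0.0],"dr":[0,0,0.0889],"hand":0},{"linear":[-0.0081,-0.0187,0.0],"dr":[0,0,0.1778],"hand":0},{"linear":[-0.0102,-0.0287,0.0],"dr":[0,0,0.2667],"hand":0},{"linear":[-0.0108,-0.0388,0.0],"dr":[0,0,0.3555],"hand":0},{"linear":[-0.0101,-0.049,0.0],"dr":[0,0,0.4444],"hand":0},{"linear":[-0.0079,-0.059,0.0],"dr":[0,0,0.5333],"hand":0},{"linear":[-0.0043,-0.0686,0.0],"dr":[0,0,0.6222],"hand":0},{"linear":[0.0005,-0.0776,0.0],"dr":[0,0,0.7111],"hand":0}])

```text
t: 12.08
tcp_pos: [0.5204, -0.1284, 0.034]
tool_rot: [[-0.349, 0.937, 0.001], [0.937, 0.349, 0.0], [0.0, 0.001, -1.0]]
contact_force: [2.3, 0.7, -1.6]
grip_width: 0.002
grip_force: 1.3
```

```bash
python3 -c "
from m import *
meas(3,2)"
```

```text
t 12.12 F [ 1.77  0.49 -1.19] |Fxy| 1.84 Mz@tcp 0.032 rxF 0.054  sum 0.086  F*38mm 0.070 tcp [ 0.5201 -0.1286  0.034 ] psi 110.0 std [0.5 0.2] q3,q7 [-20.   1.]
```

Request:
servo_tool(targets=[{"linear":[-0.0042,-0.0079,0.0],"dr":[0,0,0.0778],"hand":0},{"linear":[-0.0074,-0.0162,0.0],"dr":[0,0,0.1556],"hand":0},{"linear":[-0.0096,-0.0248,0.0],"dr":[0,0,0.2333],"hand":0},{"linear":[-0.0107,-0.0337,0.0],"dr":[0,0,0.3111],"hand":0},{"linear":[-0.0107,-0.0426,0.0],"dr":[0,0,0.3889],"hand":0},{"linear":[-0.0099,-0.0503,0.0],"dr":[0,0,0.4556],"hand":0},{"linear":[-0.0086,-0.0565,0.0],"dr":[0,0,0.5111],"hand":0}])

```text
t: 13.0
tcp_pos: [0.4951, -0.1423, 0.0339]
tool_rot: [[0.428, 0.904, 0.0], [0.904, -0.428, 0.0], [0.0, 0.0, -1.0]]
contact_force: [3.6, -1.4, -2.4]
grip_width: 0.0
grip_force: 1.3
```

```bash
python3 -c "
from m import *
from h import *
meas(3,3)
s=cams.snapshot('wrist');print(wrist_angle(s,N[3]))
from plan import *
for a in range(146,206,12): rows([pose(3,a+t) for t in (4,8,12)])"
```

```text
t 13.10 F [ 2.46 -1.45 -1.5 ] |Fxy| 2.85 Mz@tcp 0.025 rxF 0.084  sum 0.108  F*38mm 0.108 tcp [ 0.4949 -0.1423  0.0339] psi 64.7 std [1.05 0.21] q3,q7 [ -8. -28.]
(np.float64(77.11503463544943), np.int64(2338), array([  0,   2,  11,  19,  22,  43, 518, 358,  12,   0,   0,   1,   0,
         0,   0,   0,   0,   0,   0,   0,   0,   0,   2, 184, 306,  60,
       100, 219, 287, 160,  34,   0,   0,   0,   0,   0]))
[{"linear": [-0.0025, -0.0045, 0.0], "dr": [0, 0, 0.0445], "hand": 0}, {"linear": [-0.0047, -0.0091, 0.0], "dr": [0, 0, 0.0889], "hand": 0}, {"linear": [-0.0066, -0.0138, 0.0], "dr": [0, 0, 0.1333], "hand": 0}] cmd [ 4.8780e-01 -1.4270e-01  3.4000e-02  5.2604e+01]
[{"linear": [-0.0025, -0.0045, 0.0], "dr": [0, 0, 0.0445], "hand": 0}, {"linear": [-0.0047, -0.0091, 0.0], "dr": [0, 0, 0.0889], "hand": 0}, {"linear": [-0.0066, -0.0138, 0.0], "dr": [0, 0, 0.1334], "hand": 0}] cmd [ 4.8040e-01 -1.4110e-01  3.4000e-02  4.0598e+01]
[{"linear": [-0.0025, -0.0044, 0.0], "dr": [0, 0, 0.0444], "hand": 0}, {"linear": [-0.0048, -0.009, 0.0], "dr": [0, 0, 0.0889], "hand": 0}, {"linear": [-0.0066, -0.0138, 0.0], "dr": [0, 0, 0.1333], "hand": 0}] cmd [ 0.4734 -0.138   0.034  28.601 ]
[{"linear": [-0.0026, -0.0044, 0.0], "dr": [0, 0, 0.0445], "hand": 0}, {"linear": [-0.0048, -0.009, 0.0], "dr": [0, 0, 0.0889], "hand": 0}, {"linear": [-0.0067, -0.0138, 0.0], "dr": [0, 0, 0.1333], "hand": 0}] cmd [ 0.4671 -0.1336  0.034  16.604 ]
[{"linear": [-0.0025, -0.0044, 0.0], "dr": [0, 0, 0.0445], "hand": 0}, {"linear": [-0.0047, -0.009, 0.0], "dr": [0, 0, 0.0889], "hand": 0}, {"linear": [-0.0066, -0.0138, 0.0], "dr": [0, 0, 0.1334], "hand": 0}] cmd [ 0.462  -0.1279  0.034   4.598 ]
```

Moments of 0.086 and 0.108 N m agree with the stated running torque, so the sum reading is good. Next I'll go in 7° steps; the rows are the same each time because the tool turns with the orbit.

Request:
servo_tool(targets=[{"linear":[-0.0022,-0.0039,0.0],"dr":[0,0,0.0389],"hand":0},{"linear":[-0.0042,-0.0079,0.0],"dr":[0,0,0.0778],"hand":0}])

```text
t: 13.4
tcp_pos: [0.4905, -0.1425, 0.0339]
tool_rot: [[0.538, 0.843, 0.0], [0.843, -0.538, 0.0], [0.0, 0.0, -1.0]]
contact_force: [2.7, -0.7, -2.7]
grip_width: 0.002
grip_force: 1.2
```

```bash
python3 -c "
from m import *
meas(3,3)"
```

```text
t 13.50 F [ 2.37 -0.21 -1.4 ] |Fxy| 2.38 Mz@tcp 0.033 rxF 0.086  sum 0.119  F*38mm 0.091 tcp [ 0.4904 -0.1425  0.0339] psi 57.5 std [0.5  0.49] q3,q7 [ -7. -32.]
```

Request:
servo_tool(targets=[{"linear":[-0.0022,-0.0039,0.0],"dr":[0,0,0.0389],"hand":0},{"linear":[-0.0042,-0.0079,0.0],"dr":[0,0,0.0778],"hand":0}])

```text
t: 13.75
tcp_pos: [0.486, -0.1422, 0.0339]
tool_rot: [[0.638, 0.77, 0.0], [0.77, -0.638, 0.0], [0.0, 0.0, -1.0]]
contact_force: [2.4, -0.9, -2.8]
grip_width: -0.0
grip_force: 1.4
```

```bash
python3 -c "
from m import *
meas(3,3)"
```

```text
t 13.85 F [ 2.26 -0.63 -1.4 ] |Fxy| 2.34 Mz@tcp -0.009 rxF 0.084  sum 0.076  F*38mm 0.089 tcp [ 0.4858 -0.1422  0.0339] psi 50.4 std [0.51 0.43] q3,q7 [ -5. -37.]
```

Request:
servo_tool(targets=[{"linear":[-0.0022,-0.0039,0.0],"dr":[0,0,0.0389],"hand":0},{"linear":[-0.0042,-0.0079,0.0],"dr":[0,0,0.0778],"hand":0}])

```text
t: 14.1
tcp_pos: [0.483, -0.1422, 0.0342]
tool_rot: [[0.727, 0.686, 0.003], [0.686, -0.727, -0.001], [0.002, 0.003, -1.0]]
contact_force: [12.8, -9.3, -3.4]
grip_width: 0.002
grip_force: 7.7
```

```bash
python3 -c "
from m import *
meas(3,3)"
```

```text
t 14.20 F [11.09 -8.55 -4.83] |Fxy| 14.01 Mz@tcp 0.014 rxF 0.471  sum 0.484  F*38mm 0.532 tcp [ 0.4831 -0.1422  0.0342] psi 43.3 std [1.2  0.62] q3,q7 [ -3. -41.]
```

```bash
python3 -c "
from m import *
from h import *
import cv2,pickle
s=cams.snapshot('wrist');pickle.dump(s,open('pics/w6.pkl','wb'))
for z in(.086,.089): print(wrist_angle(s,N[3],z))
cv2.imwrite('pics/w6.png',cv2.convertScaleAbs(s['frame'][:,:,::-1],alpha=1.6,beta=10))
print(ctrl.state()['contact_force'],ctrl.state()['moment'])"
```

```text
(np.float64(58.48090189163324), np.int64(2097), array([  4,   4,   4,   4, 377, 422,  58,   0,   0,   0,   0,   0,   0,
         0,   0,   0,   0,   0,   0,   0,   0,  92, 344, 116,  87, 188,
       243, 144,  10,   0,   0,   0,   0,   0,   0,   0]))
(np.float64(58.74715441942738), np.int64(2164), array([ 13,  17,  15,  17, 429, 407,  29,   0,   0,   0,   0,   0,   0,
         0,   0,   0,   0,   0,   0,   0,   0,  58, 323, 134,  58, 200,
       260, 168,  32,   0,   0,   0,   0,   0,   0,   4]))
[10.15203848 -8.15812969 -4.49563056] [-1.54146664 -2.10392545  0.05564682]
```

View pics/w6.png

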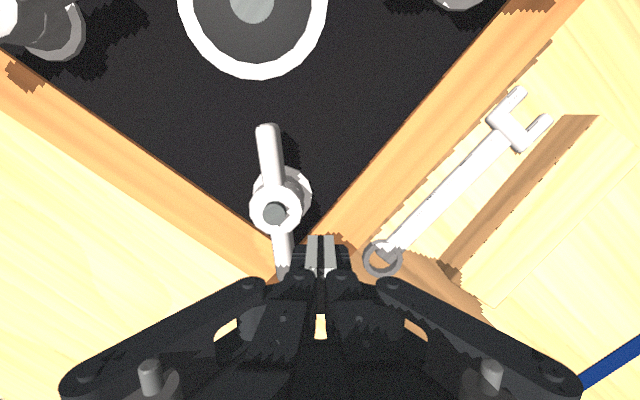

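The view shows N3's bar at about 50° (mod 180), so it has turned roughly 170°. It suddenly shows about 0.48 N m, which is too steep for one step. I'll back off 1 mm at a time to see the stiffness.

Request:
servo_tool(targets=[{"linear":[0.001,0.002,0.0],"dr":[0,0,0],"hand":0},{"linear":[0.001,0.002,0.0],"dr":[0,0,0],"hand":0}])

```text
t: 14.5
tcp_pos: [0.4834, -0.1425, 0.0341]
tool_rot: [[0.726, 0.688, 0.002], [0.688, -0.726, -0.001], [0.001, 0.002, -1.0]]
contact_force: [6.3, -6.5, -2.3]
grip_width: -0.001
grip_force: 4.3
```

```bash
python3 -c "
from m import *
from h import *
meas(3,3)
print(ctrl.state()['moment'])"
```

```text
t 14.60 F [ 6.02 -6.17 -2.36] |Fxy| 8.62 Mz@tcp -0.000 rxF 0.267  sum 0.267  F*38mm 0.328 tcp [ 0.4834 -0.1425  0.0341] psi 43.4 std [0.49 0.21] q3,q7 [ -3. -41.]
[-1.33967617 -1.32837262  0.00982169]
```

Request:
servo_tool(targets=[{"linear":[0.001,0.002,0.0],"dr":[0,0,0],"hand":0},{"linear":[0.001,0.002,0.0],"dr":[0,0,0],"hand":0}])

```text
t: 14.85
tcp_pos: [0.4837, -0.1426, 0.0339]
tool_rot: [[0.726, 0.688, 0.0], [0.688, -0.726, -0.001], [-0.0, 0.0, -1.0]]
contact_force: [3.3, -5.7, -1.7]
grip_width: 0.006
grip_force: 2.6
```

```bash
python3 -c "
from m import *
from h import *
meas(3,3)
s=cams.snapshot('wrist')
for z in(.086,.089): print(wrist_angle(s,N[3],z))"
```

```text
t 14.95 F [ 2.66 -4.96 -1.18] |Fxy| 5.63 Mz@tcp 0.050 rxF 0.135  sum 0.185  F*38mm 0.214 tcp [ 0.4837 -0.1426  0.034 ] psi 43.5 std [0.54 0.61] q3,q7 [ -3. -41.]
(np.float64(58.7161692752135), np.int64(2135), array([  6,   6,   5,   8, 368, 432,  70,   0,   0,   0,   0,   0,   0,
         0,   0,   0,   0,   0,   0,   0,   0,  95, 342, 136,  49, 193,
       234, 163,  24,   0,   0,   0,   0,   0,   0,   4]))
(np.float64(58.83159947982814), np.int64(2214), array([ 16,  21,  17,  13, 429, 419,  35,   0,   0,   0,   0,   0,   0,
         0,   0,   0,   0,   0,   0,   0,   0,  55, 330, 156,  23, 198,
       244, 195,  50,   0,   0,   0,   0,   0,   0,  13]))
```

Request:
servo_tool(targets=[{"linear":[0.002,0.004,0.0],"dr":[0,0,0],"hand":0},{"linear":[0.004,0.008,0.0],"dr":[0,0,0],"hand":0},{"linear":[0.004,0.008,0.0],"dr":[0,0,0],"hand":0}])

```text
t: 15.38
tcp_pos: [0.4879, -0.1435, 0.0339]
tool_rot: [[0.724, 0.689, -0.0], [0.689, -0.724, 0.0], [0.0, -0.0, -1.0]]
contact_force: [0.2, 0.2, -0.3]
grip_width: -0.002
grip_force: 0.0
```

```bash
python3 -c "
from m import *
from h import *
import pickle
meas(3,3)
s=cams.snapshot('wrist');pickle.dump(s,open('pics/w7.pkl','wb'))
for z in(.086,.089): print(wrist_angle(s,N[3],z))"
```

```text
t 15.47 F [-0.27  0.07  0.07] |Fxy| 0.28 Mz@tcp -0.009 rxF -0.010  sum -0.020  F*38mm 0.010 tcp [ 0.4879 -0.1435  0.0339] psi 43.6 std [0.3  0.15] q3,q7 [ -4. -41.]
(np.float64(59.598026253147154), np.int64(2180), array([ 16,  15,  16,   2, 357, 430,  74,   0,   0,   0,   0,   0,   0,
         0,   0,   0,   0,   0,   0,   0,   0,  91, 354, 155,   0, 114,
       167, 235, 139,   1,   0,   0,   0,   0,   3,  11]))
(np.float64(59.644521432025705), np.int64(2255), array([ 28,  30,  29,   7, 426, 414,  34,   0,   0,   0,   0,   0,   0,
         0,   0,   0,   0,   0,   0,   0,   0,  49, 316, 187,   0,  85,
       178, 240, 178,  19,   0,   0,   0,   1,  10,  24]))
```

```bash
cat >> h.py <<'E'
def wing_fine(s,nut,lo,hi,z=.088):
    v,u=np.mgrid[0:400,0:640]; w=to_plane(s,np.c_[u.ravel(),v.ravel()],z)[:,:2]-np.array(nut[:2])
    f=s["frame"].reshape(-1,3).astype(int); r=np.hypot(*w.T); a=np.degrees(np.arctan2(w[:,1],w[:,0]))%360
    ok=(r>.020)&(r<.034)&(f.min(1)>60)&(f.max(1)-f.min(1)<25)&(a>lo)&(a<hi)
    return a[ok].mean(),ok.sum()
E
python3 -c "
from h import *; from plan import N; import pickle
for f in ('w','w6','w7'):
  s=pickle.load(open(f'pics/{f}.pkl','rb'))
  for lo in ((15,75) if f=='w' else (25,)): print(f,wing_fine(s,N[3],lo,lo+50), wing_fine(s,N[3],195,245))"
```

```text
w (np.float64(44.31617984901184), np.int64(488)) (np.float64(215.94697518169417), np.int64(530))
w (np.float64(nan), np.int64(0)) (np.float64(215.94697518169417), np.int64(530))
w6 (np.float64(50.37038948047888), np.int64(697)) (np.float64(226.52209985376382), np.int64(432))
w7 (np.float64(50.733654845874845), np.int64(694)) (np.float64(227.4398167465377), np.int64(456))h.py:34: RuntimeWarning: Mean of empty slice.
  return a[ok].mean(),ok.sum()
  ret = ret.dtype.type(ret / rcount)
```

Request:
servo_tool(targets=[{"linear":[-0.003,-0.006,0.0],"dr":[0,0,0],"hand":0},{"linear":[-0.004,-0.008,0.0],"dr":[0,0,0],"hand":0},{"linear":[-0.004,-0.008,0.0],"dr":[0,0,0],"hand":0}])

```text
t: 15.9
tcp_pos: [0.4843, -0.1422, 0.034]
tool_rot: [[0.724, 0.69, 0.001], [0.69, -0.724, -0.0], [0.001, 0.001, -1.0]]
contact_force: [3.9, -0.9, -1.2]
grip_width: -0.004
grip_force: 2.0
```

```bash
python3 -c "
from m import *
from h import *
meas(3,3)
s=cams.snapshot('wrist');print(wing_fine(s,N[3],25,75))"
```

```text
t 16.00 F [ 4.66 -0.98 -1.8 ] |Fxy| 4.76 Mz@tcp 0.017 rxF 0.174  sum 0.191  F*38mm 0.181 tcp [ 0.4843 -0.1422  0.034 ] psi 43.6 std [0.59 0.11] q3,q7 [ -3. -41.]
(np.float64(50.745701601540475), np.int64(700))
```

Request:
servo_tool(targets=[{"linear":[-0.0007,-0.0014,0.0],"dr":[0,0,0],"hand":0},{"linear":[-0.0007,-0.0014,0.0],"dr":[0,0,0],"hand":0}])

```text
t: 16.3
tcp_pos: [0.4841, -0.142, 0.0341]
tool_rot: [[0.724, 0.69, 0.002], [0.69, -0.724, -0.0], [0.001, 0.002, -1.0]]
contact_force: [7.6, -0.8, -2.1]
grip_width: 0.0
grip_force: 3.6
```

```bash
python3 -c "
from m import *
from h import *
meas(3,3)
s=cams.snapshot('wrist');print(wing_fine(s,N[3],25,75))"
```

```text
t 16.40 F [ 8.01 -1.59 -2.58] |Fxy| 8.17 Mz@tcp -0.019 rxF 0.298  sum 0.279  F*38mm 0.310 tcp [ 0.4841 -0.142   0.0341] psi 43.6 std [0.52 0.58] q3,q7 [ -3. -41.]
(np.float64(50.61657794375411), np.int64(700))
```

Request:
servo_tool(targets=[{"linear":[-0.0007,-0.0014,0.0],"dr":[0,0,0],"hand":0},{"linear":[-0.0007,-0.0014,0.0],"dr":[0,0,0],"hand":0}])

```text
t: 16.7
tcp_pos: [0.4839, -0.1419, 0.0341]
tool_rot: [[0.724, 0.69, 0.003], [0.69, -0.724, -0.0], [0.002, 0.003, -1.0]]
contact_force: [10.8, -3.8, -4.7]
grip_width: 0.004
grip_force: 4.9
```

```bash
python3 -c "
from m import *
from h import *
meas(3,3)
s=cams.snapshot('wrist');print(wing_fine(s,N[3],25,75),wing_fine(s,N[3],195,245))"
```

```text
t 16.80 F [10.71 -3.04 -4.52] |Fxy| 11.13 Mz@tcp -0.009 rxF 0.404  sum 0.395  F*38mm 0.423 tcp [ 0.4839 -0.1418  0.0341] psi 43.6 std [0.41 0.56] q3,q7 [ -3. -41.]
(np.float64(50.54933708880432), np.int64(697)) (np.float64(226.45675967875937), np.int64(416))
```

Request:
servo_tool(targets=[{"linear":[0.0007,0.0014,0.0],"dr":[0,0,0],"hand":0},{"linear":[0.0007,0.0014,0.0],"dr":[0,0,0],"hand":0}])

```text
t: 17.1
tcp_pos: [0.484, -0.142, 0.034]
tool_rot: [[0.724, 0.69, 0.002], [0.69, -0.724, -0.0], [0.001, 0.002, -1.0]]
contact_force: [8.1, -2.2, -3.4]
grip_width: -0.003
grip_force: 3.5
```

```bash
python3 -c "
from m import *
from h import *
for i in range(4):
  meas(3,3)
  s=cams.snapshot('wrist');print(wing_fine(s,N[3],25,75),wing_fine(s,N[3],195,245))"
```

```text
t 17.20 F [ 8.01 -1.84 -3.07] |Fxy| 8.21 Mz@tcp -0.025 rxF 0.299  sum 0.274  F*38mm 0.312 tcp [ 0.484 -0.142  0.034] psi 43.6 std [0.25 0.27] q3,q7 [ -3. -41.]
(np.float64(50.57591560104164), np.int64(698)) (np.float64(226.57872107839444), np.int64(423))
t 17.35 F [ 7.76 -2.06 -2.87] |Fxy| 8.03 Mz@tcp -0.009 rxF 0.292  sum 0.283  F*38mm 0.305 tcp [ 0.484 -0.142  0.034] psi 43.6 std [0.65 0.33] q3,q7 [ -3. -41.]
(np.float64(50.56678193767673), np.int64(697)) (np.float64(226.54871854751144), np.int64(422))
t 17.50 F [ 7.61 -2.3  -2.9 ] |Fxy| 7.95 Mz@tcp -0.025 rxF 0.289  sum 0.264  F*38mm 0.302 tcp [ 0.484 -0.142  0.034] psi 43.6 std [0.43 0.37] q3,q7 [ -3. -41.]
(np.float64(50.57702965355244), np.int64(698)) (np.float64(226.58900873196757), np.int64(424))
t 17.65 F [ 7.73 -1.22 -2.66] |Fxy| 7.83 Mz@tcp -0.037 rxF 0.285  sum 0.248  F*38mm 0.297 tcp [ 0.484  -0.142   0.0341] psi 43.6 std [0.53 0.52] q3,q7 [ -3. -41.]
(np.float64(50.59563126443941), np.int64(699)) (np.float64(226.61271059168723), np.int64(425))
```

The nut shows no springback and moves less than 1° between 0 and 0.48 N m. That isn't the stated 1.4 N m/rad, so something is blocking the finger or the wing. I'll back off, raise the tool 8 mm and push again gently.

Request:
servo_tool(targets=[{"linear":[0.002,0.005,0.0],"dr":[0,0,0],"hand":0},{"linear":[0.004,0.008,-0.008],"dr":[0,0,0],"hand":0},{"linear":[0.004,0.008,-0.016],"dr":[0,0,0],"hand":0},{"linear":[0.002,0.004,-0.016],"dr":[0,0,0],"hand":0},{"linear":[0.001,0.002,-0.016],"dr":[0,0,0],"hand":0},{"linear":[0.0,0.0,-0.016],"dr":[0,0,0],"hand":0},{"linear":[0.0,0.0,-0.016],"dr":[0,0,0],"hand":0}])

```text
t: 18.58
tcp_pos: [0.4837, -0.142, 0.042]
tool_rot: [[0.724, 0.69, 0.002], [0.69, -0.724, -0.0], [0.001, 0.001, -1.0]]
contact_force: [4.4, -1.7, 0.4]
grip_width: -0.001
grip_force: 2.2
```

```bash
python3 -c "
from m import *
from h import *
meas(3,3); print(ctrl.state()['moment'])
s=cams.snapshot('wrist');print(wing_fine(s,N[3],25,75),wing_fine(s,N[3],195,245))"
```

```text
t 18.68 F [ 4.37 -1.97  0.48] |Fxy| 4.80 Mz@tcp -0.013 rxF 0.171  sum 0.158  F*38mm 0.182 tcp [ 0.4837 -0.142   0.042 ] psi 43.6 std [0.29 0.37] q3,q7 [ -4. -41.]
[-0.3286242  -1.08589324 -0.01794506]
(np.float64(50.84298901380669), np.int64(621)) (np.float64(226.8309150323555), np.int64(393))
```

Request:
servo_tool(targets=[{"linear":[-0.0007,-0.0014,0.0],"dr":[0,0,0],"hand":0},{"linear":[-0.0007,-0.0014,0.0],"dr":[0,0,0],"hand":0}])

```text
t: 18.98
tcp_pos: [0.4834, -0.1418, 0.0421]
tool_rot: [[0.724, 0.69, 0.002], [0.69, -0.724, -0.0], [0.002, 0.002, -1.0]]
contact_force: [8.0, -2.3, -0.6]
grip_width: -0.002
grip_force: 3.5
```

```bash
python3 -c "
from m import *
from h import *
meas(3,3); print(ctrl.state()['moment'])
s=cams.snapshot('wrist');print(wing_fine(s,N[3],25,75),wing_fine(s,N[3],195,245))"
```

```text
t 19.07 F [ 7.82 -2.49 -0.55] |Fxy| 8.20 Mz@tcp -0.048 rxF 0.298  sum 0.249  F*38mm 0.312 tcp [ 0.4834 -0.1418  0.0421] psi 43.6 std [0.36 0.48] q3,q7 [ -4. -41.]
[-0.46457102 -1.61129304 -0.06223396]
(np.float64(50.78860064001695), np.int64(617)) (np.float64(226.8465879472051), np.int64(385))
```

Request:
servo_tool(targets=[{"linear":[-0.0005,-0.001,0.0],"dr":[0,0,0],"hand":0},{"linear":[-0.0005,-0.001,0.0],"dr":[0,0,0],"hand":0}])

```text
t: 19.38
tcp_pos: [0.4832, -0.1417, 0.0421]
tool_rot: [[0.724, 0.69, 0.003], [0.69, -0.724, -0.0], [0.002, 0.003, -1.0]]
contact_force: [9.9, -3.0, -1.0]
grip_width: -0.002
grip_force: 4.4
```

```bash
python3 -c "
from m import *
from h import *
import pickle
meas(3,3); print(ctrl.state()['moment'])
s=cams.snapshot('wrist');pickle.dump(s,open('pics/w8.pkl','wb'));print(wing_fine(s,N[3],25,75),wing_fine(s,N[3],195,245))"
```

```text
t 19.48 F [ 9.03 -2.73 -0.84] |Fxy| 9.43 Mz@tcp -0.043 rxF 0.342  sum 0.299  F*38mm 0.358 tcp [ 0.4833 -0.1417  0.0421] psi 43.6 std [0.69 0.44] q3,q7 [ -4. -41.]
[-0.58067086 -2.02641354 -0.05121802]
(np.float64(50.709069029038076), np.int64(615)) (np.float64(226.6738282873414), np.int64(379))
```

```bash
cat >> plan.py <<'E'
def travel(n,th=-14,zup=.085,wing=0):
    """from beside one nut, back off and up, over to the start beside nut n"""
    c=cmd(); p=pose(n,th,zup,wing); q=pose(n,th,wing=wing)
    a=np.radians(c[3]); b=c.copy(); b[:2]+=BACK*(.002*np.array([np.cos(a),np.sin(a)])+.005*np.array([np.sin(a),-np.cos(a)])) if BACK else 0; b[2]=c[2]+.01
    e=b.copy(); e[2]=zup
    m=max(int(np.ceil(abs(p[3]-e[3])/10.4)),int(np.ceil(np.linalg.norm(p[:2]-e[:2])/.055)))
    L=[b,e]+[e+(p-e)*k/m for k in range(1,m+1)]+[q,q]
    for i in range(0,len(L),8): rows(L[i:i+8])
BACK=1
E
python3 -c "
from plan import *
c=pose(3,167,.042);print(c);json.dump(list(c),open(F,'w'))
travel(1)
for g in ((-8,-2,6,14,22,30,38,46),(54,62,70,78,86,94,102,110),(117,124,131,137,143)): rows([pose(1,t) for t in g])"
```

```text
[ 4.82189824e-01 -1.41677544e-01  4.20000000e-02  4.36000000e+01]
[{"linear": [0.004, 0.01, -0.02], "dr": [0, 0, 0.0], "hand": 0}, {"linear": [0.004, 0.01, -0.086], "dr": [0, 0, 0.0], "hand": 0}, {"linear": [0.0336, -0.0015, -0.086], "dr": [0, 0, -0.1104], "hand": 0}, {"linear": [0.0631, -0.013, -0.086], "dr": [0, 0, -0.2208], "hand": 0}, {"linear": [0.0927, -0.0245, -0.086], "dr": [0, 0, -0.3312], "hand": 0}, {"linear": [0.1223, -0.036, -0.086], "dr": [0, 0, -0.4416], "hand": 0}, {"linear": [0.1518, -0.0475, -0.086], "dr": [0, 0, -0.552], "hand": 0}, {"linear": [0.1814, -0.059, -0.086], "dr": [0, 0, -0.6624], "hand": 0}] cmd [ 5.27500e-01 -5.78000e-02  8.50000e-02  1.03216e+02]
[{"linear": [0.0249, 0.0197, 0.0], "dr": [0, 0, -0.1104], "hand": 0}, {"linear": [0.0497, 0.0394, 0.0], "dr": [0, 0, -0.2208], "hand": 0}, {"linear": [0.0746, 0.0591, 0.0], "dr": [0, 0, -0.3312], "hand": 0}, {"linear": [0.0995, 0.0788, 0.0], "dr": [0, 0, -0.4416], "hand": 0}, {"linear": [0.1244, 0.0985, 0.0], "dr": [0, 0, -0.552], "hand": 0}, {"linear": [0.1492, 0.1182, 0.0], "dr": [0, 0, -0.6624], "hand": 0}
[... 1263 characters left out ...]
95, 0.0128, 0.0], "dr": [0, 0, 0.4444], "hand": 0}, {"linear": [-0.0598, 0.0111, 0.0], "dr": [0, 0, 0.5333], "hand": 0}, {"linear": [-0.0697, 0.008, 0.0], "dr": [0, 0, 0.6222], "hand": 0}, {"linear": [-0.0791, 0.0035, 0.0], "dr": [0, 0, 0.7111], "hand": 0}] cmd [6.4630e-01 4.4800e-02 3.4000e-02 7.2697e+01]
[{"linear": [-0.0078, 0.0047, 0.0], "dr": [0, 0, 0.0777], "hand": 0}, {"linear": [-0.0162, 0.0085, 0.0], "dr": [0, 0, 0.1555], "hand": 0}, {"linear": [-0.0249, 0.0111, 0.0], "dr": [0, 0, 0.2333], "hand": 0}, {"linear": [-0.0326, 0.0126, 0.0], "dr": [0, 0, 0.3], "hand": 0}, {"linear": [-0.0404, 0.0132, 0.0], "dr": [0, 0, 0.3666], "hand": 0}] cmd [6.4660e-01 2.3500e-02 3.4000e-02 3.9703e+01]
```

Request:
servo_tool(targets=[{"linear":[0.004,0.01,-0.02],"dr":[0,0,0.0],"hand":0},{"linear":[0.004,0.01,-0.086],"dr":[0,0,0.0],"hand":0},{"linear":[0.0336,-0.0015,-0.086],"dr":[0,0,-0.1104],"hand":0},{"linear":[0.0631,-0.013,-0.086],"dr":[0,0,-0.2208],"hand":0},{"linear":[0.0927,-0.0245,-0.086],"dr":[0,0,-0.3312],"hand":0},{"linear":[0.1223,-0.036,-0.086],"dr":[0,0,-0.4416],"hand":0},{"linear":[0.1518,-0.0475,-0.086],"dr":[0,0,-0.552],"hand":0},{"linear":[0.1814,-0.059,-0.086],"dr":[0,0,-0.6624],"hand":0}])

```text
t: 20.52
tcp_pos: [0.5268, -0.0571, 0.0847]
tool_rot: [[-0.234, 0.972, -0.001], [0.972, 0.234, -0.0], [0.0, -0.001, -1.0]]
contact_force: [0.1, -0.8, 0.1]
grip_width: -0.004
grip_force: 0.0
```

Request:
servo_tool(targets=[{"linear":[0.0249,0.0197,0.0],"dr":[0,0,-0.1104],"hand":0},{"linear":[0.0497,0.0394,0.0],"dr":[0,0,-0.2208],"hand":0},{"linear":[0.0746,0.0591,0.0],"dr":[0,0,-0.3312],"hand":0},{"linear":[0.0995,0.0788,0.0],"dr":[0,0,-0.4416],"hand":0},{"linear":[0.1244,0.0985,0.0],"dr":[0,0,-0.552],"hand":0},{"linear":[0.1492,0.1182,0.0],"dr":[0,0,-0.6624],"hand":0},{"linear":[0.1741,0.1379,0.0],"dr":[0,0,-0.7728],"hand":0},{"linear":[0.199,0.1576,0.0],"dr":[0,0,-0.8832],"hand":0}])

```text
t: 21.52
tcp_pos: [0.5808, 0.0576, 0.0847]
tool_rot: [[-0.999, -0.053, -0.001], [-0.053, 0.999, -0.0], [0.001, -0.0, -1.0]]
contact_force: [0.0, -0.9, -0.0]
grip_width: -0.002
grip_force: 0.0
```

Request:
servo_tool(targets=[{"linear":[0.0,0.0,0.102],"dr":[0,0,0.0],"hand":0},{"linear":[0.0,0.0,0.102],"dr":[0,0,0.0],"hand":0}])

```text
t: 21.78
tcp_pos: [0.5792, 0.057, 0.0317]
tool_rot: [[-0.999, -0.048, -0.005], [-0.048, 0.999, -0.001], [0.005, -0.001, -1.0]]
contact_force: [-0.2, -0.7, 1.0]
grip_width: 0.003
grip_force: 0.0
```

```bash
python3 -c "
from m import *
from h import *
meas(1,2); print(ctrl.state()['q'].round(0))
s=cams.snapshot('wrist');print(wrist_angle(s,N[1]),wrist_angle(s,N[3],.087)[2])"
```

```text
t 21.82 F [ 0.23 -0.38  0.66] |Fxy| 0.44 Mz@tcp -0.001 rxF 0.006  sum 0.005  F*38mm 0.017 tcp [0.5797 0.0572 0.0327] psi -177.3 std [0.45 0.34] q3,q7 [-39.  44.]
[ 10.  59. -39.  92.  47.  48.  44.]
(np.float64(159.02148637972434), np.int64(616), array([  0,   0,   0,   0,   0,   0,   0,   0,   0,  18,  42,   0,   0,
         0,  27,  14,  64, 165, 114,  13,   0,   0,   0,   0,   0,   0,
         8,  67,  84,   0,   0,   0,   0,   0,   0,   0])) [  0   0   0   0   0  26   8  96 168 158  15   0   0   0   0   0   0   0
   0   0   0   0   0   0   0   0   0   0   0   0   0   0   0   0   0   0]
```

Request:
servo_tool(targets=[{"linear":[-0.0054,0.0056,0.0],"dr":[0,0,0.0],"hand":0},{"linear":[-0.0115,0.0105,0.0],"dr":[0,0,0.0],"hand":0},{"linear":[-0.0203,0.0162,0.0],"dr":[0,0,0.0667],"hand":0},{"linear":[-0.0298,0.0205,0.0],"dr":[0,0,0.1556],"hand":0},{"linear":[-0.0398,0.0234,0.0],"dr":[0,0,0.2445],"hand":0},{"linear":[-0.0501,0.025,0.0],"dr":[0,0,0.3334],"hand":0},{"linear":[-0.0605,0.0251,0.0],"dr":[0,0,0.4223],"hand":0},{"linear":[-0.0708,0.0237,0.0],"dr":[0,0,0.5112],"hand":0}])

```text
t: 22.88
tcp_pos: [0.6159, 0.0714, 0.0344]
tool_rot: [[-0.725, 0.689, -0.0], [0.689, 0.725, 0.0], [0.001, 0.0, -1.0]]
contact_force: [-2.8, 0.5, -1.2]
grip_width: 0.003
grip_force: 1.1
```

Request:
servo_tool(targets=[{"linear":[-0.009,0.0053,0.0],"dr":[0,0,0.0888],"hand":0},{"linear":[-0.0186,0.0093,0.0],"dr":[0,0,0.1777],"hand":0},{"linear":[-0.0287,0.0119,0.0],"dr":[0,0,0.2666],"hand":0},{"linear":[-0.0391,0.0131,0.0],"dr":[0,0,0.3555],"hand":0},{"linear":[-0.0495,0.0128,0.0],"dr":[0,0,0.4444],"hand":0},{"linear":[-0.0598,0.0111,0.0],"dr":[0,0,0.5333],"hand":0},{"linear":[-0.0697,0.008,0.0],"dr":[0,0,0.6222],"hand":0},{"linear":[-0.0791,0.0035,0.0],"dr":[0,0,0.7111],"hand":0}])

```text
t: 23.88
tcp_pos: [0.6464, 0.0461, 0.0345]
tool_rot: [[0.301, 0.954, 0.001], [0.954, -0.301, 0.002], [0.002, 0.001, -1.0]]
contact_force: [0.9, 2.9, -2.3]
grip_width: -0.002
grip_force: 1.4
```

```bash
python3 -c "
from m import *
from h import *
import pickle
meas(1,2); print(ctrl.state()['moment'])
s=cams.snapshot('wrist');pickle.dump(s,open('pics/w9.pkl','wb'));print(wrist_angle(s,N[1],.089))
from plan import *
a=cmd();json.dump(list(pose(1,110)),open(F,'w'));rows([pose(1,112),pose(1,114)])
"
```

```text
t 23.93 F [ 0.56  2.39 -2.23] |Fxy| 2.45 Mz@tcp -0.042 rxF 0.079  sum 0.037  F*38mm 0.093 tcp [0.6465 0.0457 0.0345] psi 72.0 std [0.29 0.49] q3,q7 [-13. -37.]
[ 0.43182622 -0.18323474 -0.0223597 ]
(np.float64(60.87836402716783), np.int64(618), array([  0,  21, 105,  35,  28,  77, 101, 116,  81,  49,   3,   0,   0,
         0,   0,   2,   0,   0,   0,   0,   0,   0,   0,   0,   0,   0,
         0,   0,   0,   0,   0,   0,   0,   0,   0,   0]))
[{"linear": [-0.0022, 0.0014, 0.0], "dr": [0, 0, 0.0222], "hand": 0}, {"linear": [-0.0044, 0.0028, 0.0], "dr": [0, 0, 0.0444], "hand": 0}] cmd [6.4700e-01 4.2200e-02 3.4000e-02 6.8704e+01]
```

Request:
servo_tool(targets=[{"linear":[-0.0078,0.0047,0.0],"dr":[0,0,0.0777],"hand":0},{"linear":[-0.0162,0.0085,0.0],"dr":[0,0,0.1555],"hand":0},{"linear":[-0.0249,0.0111,0.0],"dr":[0,0,0.2333],"hand":0},{"linear":[-0.0326,0.0126,0.0],"dr":[0,0,0.3],"hand":0},{"linear":[-0.0404,0.0132,0.0],"dr":[0,0,0.3666],"hand":0}])

```text
t: 24.6
tcp_pos: [0.6467, 0.0243, 0.0344]
tool_rot: [[0.769, 0.639, 0.001], [0.639, -0.769, 0.001], [0.002, 0.0, -1.0]]
contact_force: [4.6, 1.9, -2.5]
grip_width: 0.001
grip_force: 1.6
```

```bash
python3 -c "
from m import *
from h import *
import pickle
meas(1,2); print(ctrl.state()['moment'])
s=cams.snapshot('wrist');pickle.dump(s,open('pics/w9.pkl','wb'));print(wrist_angle(s,N[1],.089))
"
```

```text
t 24.65 F [ 3.38  0.92 -1.78] |Fxy| 3.50 Mz@tcp 0.011 rxF 0.066  sum 0.076  F*38mm 0.133 tcp [0.6466 0.024  0.0344] psi 39.4 std [1.18 1.02] q3,q7 [ -4. -60.]
[ 0.1408319  -0.58890594  0.00340834]
(np.float64(25.29875195900939), np.int64(605), array([ 18,  70,  79,  88, 100,  70,  23,   0,   0,   0,   0,   0,   4,
         0,   0,   0,   0,   0,   0,   0,   0,   0,   0,   0,   0,   0,
         0,   0,   0,   0,   0,   0,   0,  13,  32, 108]))
```

Request:
servo_tool(targets=[{"linear":[-0.0022,0.0014,0.0],"dr":[0,0,0.0222],"hand":0},{"linear":[-0.0044,0.0028,0.0],"dr":[0,0,0.0444],"hand":0}])

```text
t: 24.95
tcp_pos: [0.6456, 0.0215, 0.0341]
tool_rot: [[0.812, 0.584, 0.001], [0.584, -0.812, 0.0], [0.001, -0.0, -1.0]]
contact_force: [3.2, 0.6, -0.1]
grip_width: -0.003
grip_force: 1.4
```

```bash
python3 -c "
from m import *
meas(1,2)"
```

```text
t 25.00 F [3.09 0.38 1.03] |Fxy| 3.12 Mz@tcp 0.014 rxF 0.051  sum 0.066  F*38mm 0.118 tcp [0.6455 0.0213 0.0341] psi 35.6 std [0.15 0.18] q3,q7 [ -3. -62.]
```

Request:
servo_tool(targets=[{"linear":[-0.0022,0.0014,0.0],"dr":[0,0,0.0222],"hand":0},{"linear":[-0.0044,0.0028,0.0],"dr":[0,0,0.0444],"hand":0}])

```text
t: 25.25
tcp_pos: [0.6444, 0.0188, 0.034]
tool_rot: [[0.852, 0.524, 0.0], [0.524, -0.852, 0.0], [0.0, -0.0, -1.0]]
contact_force: [3.4, 0.1, 1.5]
grip_width: 0.001
grip_force: 1.4
```

```bash
python3 -c "
from m import *
meas(1,2)"
```

```text
t 25.30 F [2.89 0.02 1.47] |Fxy| 2.89 Mz@tcp 0.005 rxF 0.044  sum 0.049  F*38mm 0.110 tcp [0.6444 0.0187 0.0339] psi 31.5 std [0.54 0.09] q3,q7 [ -2. -65.]
```

```bash
python3 -c "
from m import *
from h import *
import pickle
s0=pickle.load(open('pics/scene.pkl','rb'));s=cams.snapshot('scene');w=cams.snapshot('wrist')
for z in (.085,.089):
  print('init',wrist_angle(s0,N[1],z));print('now',wrist_angle(s,N[1],z)); print('wrist',wrist_angle(w,N[1],z))
def patch(s,n):
  g=[]
  K=np.array([[s['fx'],0,s['cx']],[0,s['fy'],s['cy']],[0,0,1]]);D=np.array([s['k1'],0,0,0.])
  P=[[n[0]+.004*i,n[1]-.004*j,.087] for i in range(12,-13,-1) for j in range(-12,13)]
  c=(np.array(P)-s['origin'])@s['rotation'];q=cv2.projectPoints(c,np.zeros(3),np.zeros(3),K,D)[0][:,0].round().astype(int)
  for k,(u,v) in enumerate(q):
    ok=0<=u<640 and 0<=v<400; f=s['frame'][v,u].astype(int) if ok else np.zeros(3)
    g.append('.' if f.max()<45 else '#' if f.max()-f.min()<25 and f.min()>70 else '+' if f.max()-f.min()<25 else 'w')
  print('\n'.join(''.join(g[25*i:25*i+25]) for i in range(25)),'\n')
patch(s,N[1]);patch(w,N[1])"
```

```text
init (np.float64(75.57562948420102), np.int64(116), array([ 0,  3,  8,  8,  8, 10,  5,  0,  3,  9,  8,  6,  3,  1,  0,  0,  0,
        0,  0,  0,  1,  3,  2,  3,  4,  3,  5, 10,  7,  5,  1,  0,  0,  0,
        0,  0]))
now (np.float64(86.39215262723518), np.int64(93), array([ 0,  0,  5,  9,  8, 10,  8,  5,  2,  2,  7,  8,  8,  7,  7,  5,  0,
        0,  0,  0,  0,  0,  0,  0,  0,  0,  0,  0,  0,  0,  0,  0,  1,  1,
        0,  0]))
wrist (np.float64(10.10522830489349), np.int64(602), array([ 57,  63,  76,  76,  60,  27,   2,   0,   0,   0,   0,   9,   5,
         0,   0,   0,   0,   0,   0,   0,   0,   0,   0,   0,   0,   0,
         0,   0,   0,   0,   0,   0,  22,  40, 118,  47]))
init (np.float64(72.82153564200436), np.int64(125), array([ 0,  2,  8, 10,  8, 10,  5,  1,  8,  9,  8,  5,  0,  0,  0,  0,  0,
        0,  0,  0,  1,  5,  4,  4,  5,  3,  2,  8,  7,  7,  5,  0,  0,  0,
        0,  0]))
now (np.float64(82.60178772540506), np.int64(91), array([ 0,  0,  2, 10,  8, 10, 10,  4,  3,  6,  9,  9,  7,  6,  5,  0,  0,
        0,  0,  0,  0,  0,  0,  0,  0,  1,  0,  0,  0,  0,  0,  
[... 886 characters left out ...]
w............##+...+++
wwww............+##++++++ 

wwwwwwwwwwwwww+#..wwwwwww
wwwwwwwwwwwww#.#...wwww..
wwwwwwwwwwwww#+.#...ww...
wwwwwwwwwwww..#.#+.......
wwwwww........++.........
wwwwww...................
wwwwww...+###............
wwwwww...#+++............
wwwwww..##+++............
wwwwww..##++.............
wwwwwww.#................
wwwwwww..................
wwwwwww..................
wwwwwww..................
wwwwwww..................
wwwwww...................
wwwww+...................
wwwww....................
wwwww....................
wwww.....................
www......................
.ww......................
ww.......................
ww.......................
w........................
```

Request:
servo_tool(targets=[{"linear":[-0.0022,0.0014,0.0],"dr":[0,0,0.0222],"hand":0},{"linear":[-0.0044,0.0028,0.0],"dr":[0,0,0.0444],"hand":0}])

```text
t: 25.65
tcp_pos: [0.6431, 0.0165, 0.0339]
tool_rot: [[0.886, 0.463, -0.0], [0.463, -0.886, 0.0], [-0.0, -0.0, -1.0]]
contact_force: [3.3, 1.3, 0.5]
grip_width: -0.002
grip_force: 1.3
```

```bash
python3 -c "
from m import *
meas(1,2)"
```

```text
t 25.70 F [3.09 0.95 0.6 ] |Fxy| 3.24 Mz@tcp 0.047 rxF 0.084  sum 0.131  F*38mm 0.123 tcp [0.6431 0.0164 0.0339] psi 27.5 std [0.2  0.37] q3,q7 [ -1. -68.]
```

Request:
servo_tool(targets=[{"linear":[-0.0017,0.001,0.0],"dr":[0,0,0.0167],"hand":0},{"linear":[-0.0033,0.0021,0.0],"dr":[0,0,0.0333],"hand":0}])

```text
t: 25.95
tcp_pos: [0.6422, 0.0148, 0.0339]
tool_rot: [[0.909, 0.417, -0.0], [0.417, -0.909, 0.0], [-0.0, -0.0, -1.0]]
contact_force: [2.2, -0.3, -1.1]
grip_width: -0.003
grip_force: 1.4
```

```bash
python3 -c "
from m import *
meas(1,3)"
```

```text
t 26.05 F [ 2.63 -0.61 -0.61] |Fxy| 2.70 Mz@tcp 0.055 rxF 0.031  sum 0.086  F*38mm 0.103 tcp [0.6422 0.0147 0.0339] psi 24.6 std [0.44 0.22] q3,q7 [ -1. -70.]
```

Still at running torque (th = 158). Continuing in 4° steps.

Request:
servo_tool(targets=[{"linear":[-0.0022,0.0014,0.0],"dr":[0,0,0.0222],"hand":0},{"linear":[-0.0044,0.0028,0.0],"dr":[0,0,0.0444],"hand":0}])

```text
t: 26.3
tcp_pos: [0.6408, 0.0126, 0.0339]
tool_rot: [[0.936, 0.351, -0.0], [0.351, -0.936, 0.0], [0.0, -0.0, -1.0]]
contact_force: [4.2, -0.3, -0.9]
grip_width: 0.002
grip_force: 1.4
```

```bash
python3 -c "
from m import *
meas(1,3)"
```

```text
t 26.40 F [ 2.97 -0.75 -0.86] |Fxy| 3.06 Mz@tcp 0.054 rxF 0.041  sum 0.094  F*38mm 0.116 tcp [0.6407 0.0125 0.0339] psi 20.6 std [1.02 0.29] q3,q7 [  0. -73.]
```

Request:
servo_tool(targets=[{"linear":[-0.0022,0.0014,0.0],"dr":[0,0,0.0222],"hand":0},{"linear":[-0.0044,0.0028,0.0],"dr":[0,0,0.0444],"hand":0}])

```text
t: 26.65
tcp_pos: [0.6393, 0.0105, 0.0339]
tool_rot: [[0.958, 0.285, 0.0], [0.285, -0.958, 0.0], [0.0, -0.0, -1.0]]
contact_force: [3.8, 0.2, -1.3]
grip_width: 0.004
grip_force: 1.4
```

```bash
python3 -c "
from m import *
meas(1,3)"
```

```text
t 26.75 F [ 2.92 -0.3  -1.42] |Fxy| 2.93 Mz@tcp 0.019 rxF 0.059  sum 0.079  F*38mm 0.112 tcp [0.6392 0.0104 0.0339] psi 16.6 std [0.74 0.39] q3,q7 [  1. -76.]
```

Request:
servo_tool(targets=[{"linear":[-0.0028,0.0018,0.0],"dr":[0,0,0.0278],"hand":0},{"linear":[-0.0055,0.0034,0.0],"dr":[0,0,0.0555],"hand":0}])

```text
t: 27.0
tcp_pos: [0.6371, 0.0081, 0.0339]
tool_rot: [[0.98, 0.2, -0.0], [0.2, -0.98, 0.0], [-0.0, -0.0, -1.0]]
contact_force: [2.4, -1.1, -1.9]
grip_width: -0.0
grip_force: 1.5
```

```bash
python3 -c "
from m import *
meas(1,2)"
```

```text
t 27.05 F [ 2.46 -0.8  -1.9 ] |Fxy| 2.59 Mz@tcp 0.040 rxF 0.042  sum 0.082  F*38mm 0.098 tcp [0.637  0.008  0.0339] psi 11.4 std [0.05 0.31] q3,q7 [  3. -79.]
```

Request:
servo_tool(targets=[{"linear":[-0.0028,0.0018,0.0],"dr":[0,0,0.0278],"hand":0},{"linear":[-0.0055,0.0034,0.0],"dr":[0,0,0.0555],"hand":0}])

```text
t: 27.3
tcp_pos: [0.6359, 0.0063, 0.0342]
tool_rot: [[0.993, 0.115, 0.003], [0.115, -0.993, 0.001], [0.003, -0.0, -1.0]]
contact_force: [13.0, 2.5, -4.2]
grip_width: -0.002
grip_force: 6.4
```

```bash
python3 -c "
from m import *
meas(1,2)"
```

```text
t 27.35 F [12.58  2.44 -4.92] |Fxy| 12.82 Mz@tcp 0.056 rxF 0.406  sum 0.462  F*38mm 0.487 tcp [0.6359 0.0063 0.0342] psi 6.4 std [0.45 0.09] q3,q7 [  4. -83.]
```

N1 also comes up abruptly, so the firm stop is stiff and the overshoot comes from the arm's own stiffness multiplied by r². For the remaining two nuts I'll push at r≈20 mm, where the torque per degree of overshoot is about 3.5 times softer.

```bash
python3 -c "
from plan import *
json.dump(list(pose(1,176)),open(F,'w'));print(cmd())"
sed -i 's/^OPT=.*/OPT={2:(12,19.),4:(12,19.)}/; s/^R0=.034/R0=.0275/; s/^BACK=1/BACK=-1/' plan.py
sed -i 's/(.002\*np.array(\[np.cos(a),np.sin(a)\])+.005\*/(-.005*np.array([np.cos(a),np.sin(a)])+.003*/' plan.py
python3 -c "
from plan import *
travel(2)
for g in ((-8,-2,6,14,22,30,38,46),(54,62,70,78,86,94,102,110),(117,124,131,138,143)): rows([pose(2,t) for t in g])
rows([pose(2,146),pose(2,149)])"
```

```text
[6.35216506e-01 5.58812323e-03 3.40000000e-02 6.70000000e+00]
[{"linear": [0.01, -0.006, -0.02], "dr": [0, 0, 0.0], "hand": 0}, {"linear": [0.01, -0.006, -0.102], "dr": [0, 0, 0.0], "hand": 0}, {"linear": [0.0008, 0.0083, -0.102], "dr": [0, 0, -0.1112], "hand": 0}, {"linear": [-0.0084, 0.0226, -0.102], "dr": [0, 0, -0.2224], "hand": 0}, {"linear": [-0.0175, 0.037, -0.102], "dr": [0, 0, -0.3336], "hand": 0}, {"linear": [-0.0267, 0.0513, -0.102], "dr": [0, 0, -0.4448], "hand": 0}, {"linear": [-0.0359, 0.0656, -0.102], "dr": [0, 0, -0.556], "hand": 0}, {"linear": [-0.0451, 0.0799, -0.102], "dr": [0, 0, -0.6671], "hand": 0}] cmd [ 6.1750e-01 -3.6700e-02  8.5000e-02  6.6739e+01]
[{"linear": [-0.017, -0.0007, 0.0], "dr": [0, 0, -0.1112], "hand": 0}, {"linear": [-0.034, -0.0015, 0.0], "dr": [0, 0, -0.2224], "hand": 0}, {"linear": [-0.051, -0.0023, 0.0], "dr": [0, 0, -0.3336], "hand": 0}, {"linear": [-0.068, -0.0031, 0.0], "dr": [0, 0, -0.4448], "hand": 0}, {"linear": [-0.085, -0.0039, 0.0], "dr": [0, 0, -0.556], "hand": 0}, {"linear": [-0.1019, -0.0047, 0.0], "dr": [0, 0, -0.6672], "hand": 
[... 1430 characters left out ...]
 [0, 0, 0.6223], "hand": 0}, {"linear": [-0.0116, 0.0699, 0.0], "dr": [0, 0, 0.7112], "hand": 0}] cmd [ 6.3810e-01 -6.7100e-02  3.4000e-02  3.6796e+01]
[{"linear": [0.0027, 0.0077, 0.0], "dr": [0, 0, 0.0777], "hand": 0}, {"linear": [0.0044, 0.0157, 0.0], "dr": [0, 0, 0.1555], "hand": 0}, {"linear": [0.0052, 0.0238, 0.0], "dr": [0, 0, 0.2333], "hand": 0}, {"linear": [0.0049, 0.032, 0.0], "dr": [0, 0, 0.3111], "hand": 0}, {"linear": [0.0041, 0.0377, 0.0], "dr": [0, 0, 0.3666], "hand": 0}] cmd [ 0.651 -0.081  0.034  3.802]
[{"linear": [0.0013, 0.0033, 0.0], "dr": [0, 0, 0.0334], "hand": 0}, {"linear": [0.0024, 0.0066, 0.0], "dr": [0, 0, 0.0667], "hand": 0}] cmd [ 0.6524 -0.0842  0.034  -2.201 ]
```

Request:
servo_tool(targets=[{"linear":[0.01,-0.006,-0.02],"dr":[0,0,0.0],"hand":0},{"linear":[0.01,-0.006,-0.102],"dr":[0,0,0.0],"hand":0},{"linear":[0.0008,0.0083,-0.102],"dr":[0,0,-0.1112],"hand":0},{"linear":[-0.0084,0.0226,-0.102],"dr":[0,0,-0.2224],"hand":0},{"linear":[-0.0175,0.037,-0.102],"dr":[0,0,-0.3336],"hand":0},{"linear":[-0.0267,0.0513,-0.102],"dr":[0,0,-0.4448],"hand":0},{"linear":[-0.0359,0.0656,-0.102],"dr":[0,0,-0.556],"hand":0},{"linear":[-0.0451,0.0799,-0.102],"dr":[0,0,-0.6671],"hand":0}])

```text
t: 28.35
tcp_pos: [0.6166, -0.0366, 0.0852]
tool_rot: [[0.39, 0.921, -0.001], [0.921, -0.39, -0.0], [-0.0, -0.001, -1.0]]
contact_force: [-0.2, -0.6, 0.1]
grip_width: 0.005
grip_force: 0.0
```

Request:
servo_tool(targets=[{"linear":[-0.017,-0.0007,0.0],"dr":[0,0,-0.1112],"hand":0},{"linear":[-0.034,-0.0015,0.0],"dr":[0,0,-0.2224],"hand":0},{"linear":[-0.051,-0.0023,0.0],"dr":[0,0,-0.3336],"hand":0},{"linear":[-0.068,-0.0031,0.0],"dr":[0,0,-0.4448],"hand":0},{"linear":[-0.085,-0.0039,0.0],"dr":[0,0,-0.556],"hand":0},{"linear":[-0.1019,-0.0047,0.0],"dr":[0,0,-0.6672],"hand":0},{"linear":[-0.1189,-0.0055,0.0],"dr":[0,0,-0.7784],"hand":0},{"linear":[-0.1359,-0.0063,0.0],"dr":[0,0,-0.8896],"hand":0}])

```text
t: 29.35
tcp_pos: [0.5869, -0.098, 0.0851]
tool_rot: [[-0.84, 0.543, -0.001], [0.543, 0.84, -0.001], [0.0, -0.001, -1.0]]
contact_force: [0.6, 0.1, -0.2]
grip_width: -0.002
grip_force: 0.0
```

```bash
python3 -c "
from m import *
from h import *
import pickle
s=cams.snapshot('wrist');pickle.dump(s,open('pics/wa.pkl','wb'))
for n in (1,2): print(n,wrist_angle(s,N[n],.089))
print(ctrl.state()['q'].round(0))"
```

```text
1 (np.float64(103.25486728239733), np.int64(1954), array([  0,   0,   0,   0,   0,   0,   0,   0,   0,   0,   7, 290, 261,
       124,  29,   6,   2,   3,  52, 102, 131,  92,  79,  70,  65,  39,
       105, 222, 239,  36,   0,   0,   0,   0,   0,   0]))
2 (np.float64(175.0109783511121), np.int64(1236), array([  0,   0,   0,   0,   0,   0,   0,   0,   0,   0,   0,   9,  47,
       213, 158,  50,  82,  69,  92, 111, 118,  92,  79,  74,  29,  13,
         0,   0,   0,   0,   0,   0,   0,   0,   0,   0]))
[ 23.  54. -35.  87.  37.  51.  33.]
```

Request:
servo_tool(targets=[{"linear":[0.0,0.0,0.102],"dr":[0,0,0.0],"hand":0},{"linear":[0.0,0.0,0.102],"dr":[0,0,0.0],"hand":0}])

```text
t: 29.65
tcp_pos: [0.5856, -0.0974, 0.032]
tool_rot: [[-0.836, 0.549, -0.005], [0.549, 0.836, 0.0], [0.004, -0.003, -1.0]]
contact_force: [-0.5, -0.3, 1.4]
grip_width: -0.003
grip_force: 0.0
```

Request:
servo_tool(targets=[{"linear":[0.0039,0.0058,0.0],"dr":[0,0,0.0],"hand":0},{"linear":[0.0071,0.012,0.0],"dr":[0,0,0.0],"hand":0},{"linear":[0.0104,0.0207,0.0],"dr":[0,0,0.0667],"hand":0},{"linear":[0.0125,0.0298,0.0],"dr":[0,0,0.1556],"hand":0},{"linear":[0.0132,0.0391,0.0],"dr":[0,0,0.2445],"hand":0},{"linear":[0.0127,0.0484,0.0],"dr":[0,0,0.3334],"hand":0},{"linear":[0.0108,0.0576,0.0],"dr":[0,0,0.4223],"hand":0},{"linear":[0.0078,0.0664,0.0],"dr":[0,0,0.5111],"hand":0}])

```text
t: 30.65
tcp_pos: [0.6022, -0.0676, 0.0349]
tool_rot: [[-0.183, 0.983, -0.0], [0.983, 0.183, -0.0], [-0.0, -0.0, -1.0]]
contact_force: [-2.8, -1.0, -1.2]
grip_width: -0.0
grip_force: 1.5
```

```bash
python3 -c "
from m import *
from h import *
meas(2,2); print(ctrl.state()['moment'])
s=cams.snapshot('wrist');print(wrist_angle(s,N[2],.089))"
```

```text
t 30.70 F [-2.2  -0.33 -1.04] |Fxy| 2.23 Mz@tcp -0.029 rxF 0.069  sum 0.041  F*38mm 0.085 tcp [ 0.6025 -0.0672  0.0349] psi 100.2 std [0.58 0.62] q3,q7 [-20.  -8.]
[-0.30649273  0.52159729 -0.0228261 ]
(np.float64(100.65710752186689), np.int64(568), array([  0,   0,   0,   0,   0,   0,   0,   0, 186, 172,   0, 124,  67,
        19,   0,   0,   0,   0,   0,   0,   0,   0,   0,   0,   0,   0,
         0,   0,   0,   0,   0,   0,   0,   0,   0,   0]))
```

Request:
servo_tool(targets=[{"linear":[0.0029,0.0089,0.0],"dr":[0,0,0.0889],"hand":0},{"linear":[0.0047,0.018,0.0],"dr":[0,0,0.1778],"hand":0},{"linear":[0.0051,0.0273,0.0],"dr":[0,0,0.2667],"hand":0},{"linear":[0.0042,0.0366,0.0],"dr":[0,0,0.3556],"hand":0},{"linear":[0.0021,0.0457,0.0],"dr":[0,0,0.4445],"hand":0},{"linear":[-0.0013,0.0544,0.0],"dr":[0,0,0.5334],"hand":0},{"linear":[-0.0059,0.0625,0.0],"dr":[0,0,0.6223],"hand":0},{"linear":[-0.0116,0.0699,0.0],"dr":[0,0,0.7112],"hand":0}])

```text
t: 31.75
tcp_pos: [0.6376, -0.0658, 0.0343]
tool_rot: [[0.801, 0.599, -0.001], [0.599, -0.801, 0.002], [0.001, -0.002, -1.0]]
contact_force: [-1.9, 2.4, -2.2]
grip_width: -0.0
grip_force: 1.6
```

```bash
python3 -c "
from m import *
meas(2,2)"
```

```text
t 31.80 F [-1.94  2.33 -1.63] |Fxy| 3.03 Mz@tcp -0.044 rxF 0.097  sum 0.053  F*38mm 0.115 tcp [ 0.6378 -0.066   0.0343] psi 36.4 std [0.05 0.05] q3,q7 [ -4. -54.]
```

Request:
servo_tool(targets=[{"linear":[0.0027,0.0077,0.0],"dr":[0,0,0.0777],"hand":0},{"linear":[0.0044,0.0157,0.0],"dr":[0,0,0.1555],"hand":0},{"linear":[0.0052,0.0238,0.0],"dr":[0,0,0.2333],"hand":0},{"linear":[0.0049,0.032,0.0],"dr":[0,0,0.3111],"hand":0},{"linear":[0.0041,0.0377,0.0],"dr":[0,0,0.3666],"hand":0}])

```text
t: 32.42
tcp_pos: [0.651, -0.0796, 0.0343]
tool_rot: [[0.998, 0.069, 0.001], [0.069, -0.998, 0.002], [0.001, -0.002, -1.0]]
contact_force: [1.7, 3.5, -2.5]
grip_width: -0.003
grip_force: 1.7
```

```bash
python3 -c "
from m import *
from h import *
meas(2,2);print(ctrl.state()['moment'])
s=cams.snapshot('wrist');print(wrist_angle(s,N[2],.089))"
```

```text
t 32.48 F [ 1.32  3.27 -2.03] |Fxy| 3.52 Mz@tcp 0.009 rxF 0.076  sum 0.085  F*38mm 0.134 tcp [ 0.651  -0.0798  0.0343] psi 3.7 std [0.33 0.22] q3,q7 [  5. -78.]
[ 0.6110775  -0.29752521  0.00780781]
(np.float64(179.51615203549392), np.int64(342), array([ 20,   2,  28,  33,   0,   0,   0,   0,   0,   0,   0,   0,   0,
         0,   0,   0,   0,   0,   0,   0,   0,   0,   0,   0,   0,   0,
         0,   0,   0,   0,   0,   0,   0,   0,  50, 209]))
```

Request:
servo_tool(targets=[{"linear":[0.0011,0.0028,0.0],"dr":[0,0,0.0278],"hand":0},{"linear":[0.002,0.0055,0.0],"dr":[0,0,0.0556],"hand":0}])

```text
t: 32.78
tcp_pos: [0.6521, -0.0832, 0.0342]
tool_rot: [[1.0, -0.021, 0.001], [-0.021, -1.0, 0.0], [0.001, -0.0, -1.0]]
contact_force: [4.0, 3.5, -1.1]
grip_width: -0.001
grip_force: 1.8
```

```bash
python3 -c "
from m import *
meas(2,2)"
```

```text
t 32.83 F [ 3.52  2.94 -0.45] |Fxy| 4.59 Mz@tcp 0.020 rxF 0.047  sum 0.067  F*38mm 0.174 tcp [ 0.6522 -0.0833  0.0342] psi -1.4 std [0.53 0.6 ] q3,q7 [  6. -81.]
```

Request:
servo_tool(targets=[{"linear":[0.0011,0.0028,0.0],"dr":[0,0,0.0278],"hand":0},{"linear":[0.002,0.0055,0.0],"dr":[0,0,0.0556],"hand":0}])

```text
t: 33.08
tcp_pos: [0.6529, -0.0862, 0.034]
tool_rot: [[0.994, -0.11, 0.0], [-0.11, -0.994, 0.0], [0.0, -0.0, -1.0]]
contact_force: [3.1, 2.2, -0.4]
grip_width: -0.004
grip_force: 1.7
```

```bash
python3 -c "
from m import *
meas(2,2)"
```

```text
t 33.12 F [3.14 2.19 0.01] |Fxy| 3.83 Mz@tcp 0.024 rxF 0.040  sum 0.064  F*38mm 0.145 tcp [ 0.653  -0.0863  0.034 ] psi -6.5 std [0.03 0.03] q3,q7 [  7. -85.]
```

Request:
servo_tool(targets=[{"linear":[0.0011,0.0028,0.0],"dr":[0,0,0.0278],"hand":0},{"linear":[0.002,0.0055,0.0],"dr":[0,0,0.0556],"hand":0}])

```text
t: 33.38
tcp_pos: [0.6535, -0.089, 0.0339]
tool_rot: [[0.98, -0.197, 0.0], [-0.197, -0.98, 0.0], [0.0, -0.0, -1.0]]
contact_force: [3.2, 2.4, 0.2]
grip_width: -0.0
grip_force: 1.8
```

```bash
python3 -c "
from m import *
meas(2,2)"
```

```text
t 33.42 F [ 3.72  2.3  -0.04] |Fxy| 4.37 Mz@tcp 0.033 rxF 0.050  sum 0.082  F*38mm 0.166 tcp [ 0.6535 -0.0891  0.0339] psi -11.5 std [0.54 0.08] q3,q7 [  9. -89.]
```

Request:
servo_tool(targets=[{"linear":[0.0011,0.0028,0.0],"dr":[0,0,0.0278],"hand":0},{"linear":[0.002,0.0055,0.0],"dr":[0,0,0.0556],"hand":0}])

```text
t: 33.67
tcp_pos: [0.6539, -0.092, 0.0339]
tool_rot: [[0.96, -0.282, -0.0], [-0.282, -0.96, 0.0], [-0.0, -0.0, -1.0]]
contact_force: [4.3, 1.7, 0.0]
grip_width: -0.001
grip_force: 1.8
```

```bash
python3 -c "
from m import *
meas(2,2)"
```

```text
t 33.73 F [ 4.21  1.85 -0.1 ] |Fxy| 4.59 Mz@tcp 0.030 rxF 0.044  sum 0.074  F*38mm 0.175 tcp [ 0.6539 -0.0921  0.0339] psi -16.5 std [0.07 0.1 ] q3,q7 [ 10. -92.]
```

Request:
servo_tool(targets=[{"linear":[0.0014,0.0034,0.0],"dr":[0,0,0.0345],"hand":0},{"linear":[0.0025,0.0069,0.0],"dr":[0,0,0.0722],"hand":0}])

```text
t: 33.98
tcp_pos: [0.6542, -0.0956, 0.0339]
tool_rot: [[0.922, -0.388, 0.0], [-0.388, -0.922, 0.0], [0.0, -0.0, -1.0]]
contact_force: [3.6, 0.8, -0.4]
grip_width: 0.0
grip_force: 1.8
```

```bash
python3 -c "
from m import *
meas(2,2)"
```

```text
t 34.02 F [ 3.56  1.04 -0.51] |Fxy| 3.71 Mz@tcp 0.026 rxF 0.034  sum 0.060  F*38mm 0.141 tcp [ 0.6542 -0.0957  0.0339] psi -23.0 std [0.08 0.21] q3,q7 [ 12. -97.]
```

Now th = 169.5. Continuing.

Request:
servo_tool(targets=[{"linear":[0.0014,0.0034,0.0],"dr":[0,0,0.0345],"hand":0},{"linear":[0.0025,0.0069,0.0],"dr":[0,0,0.0722],"hand":0}])

```text
t: 34.28
tcp_pos: [0.6546, -0.0981, 0.034]
tool_rot: [[0.873, -0.488, 0.001], [-0.488, -0.873, 0.002], [0.0, -0.002, -1.0]]
contact_force: [8.7, 8.7, -2.5]
grip_width: 0.003
grip_force: 6.2
```

```bash
python3 -c "
from m import *
meas(2,2)"
```

```text
t 34.33 F [ 8.79  8.6  -2.18] |Fxy| 12.29 Mz@tcp -0.004 rxF 0.308  sum 0.304  F*38mm 0.467 tcp [ 0.6547 -0.0981  0.034 ] psi -29.4 std [0.11 0.14] q3,q7 [  13. -102.]
```

```bash
sed -i 's/(-.005\*np.array(\[np.cos(a),np.sin(a)\])+.003\*/(.002*np.array([np.cos(a),np.sin(a)])+.005*/' plan.py
python3 -c "
from plan import *
json.dump(list(pose(2,176)),open(F,'w'))
travel(4)
for g in ((-8,-2,6,14,22,30,38,46),(54,62,70,78,86,94,102,110),(117,124,131,138,143)): rows([pose(4,t) for t in g])"
```

```text
[{"linear": [-0.004, -0.01, -0.02], "dr": [0, 0, 0.0], "hand": 0}, {"linear": [-0.004, -0.01, -0.102], "dr": [0, 0, 0.0], "hand": 0}, {"linear": [-0.0268, -0.009, -0.102], "dr": [0, 0, -0.1102], "hand": 0}, {"linear": [-0.0497, -0.0081, -0.102], "dr": [0, 0, -0.2203], "hand": 0}, {"linear": [-0.0725, -0.0071, -0.102], "dr": [0, 0, -0.3305], "hand": 0}, {"linear": [-0.0953, -0.0062, -0.102], "dr": [0, 0, -0.4407], "hand": 0}, {"linear": [-0.1182, -0.0052, -0.102], "dr": [0, 0, -0.5508], "hand": 0}, {"linear": [-0.141, -0.0043, -0.102], "dr": [0, 0, -0.661], "hand": 0}] cmd [ 0.5938 -0.0634  0.085  30.29  ]
[{"linear": [-0.0125, -0.0192, 0.0], "dr": [0, 0, -0.1102], "hand": 0}, {"linear": [-0.0249, -0.0384, 0.0], "dr": [0, 0, -0.2203], "hand": 0}, {"linear": [-0.0373, -0.0576, 0.0], "dr": [0, 0, -0.3305], "hand": 0}, {"linear": [-0.0497, -0.0768, 0.0], "dr": [0, 0, -0.4407], "hand": 0}, {"linear": [-0.0621, -0.0959, 0.0], "dr": [0, 0, -0.5508], "hand": 0}, {"linear": [-0.0745, -0.1151, 0.0], "dr": [0, 0, -0.661], "hand": 0}, {"linear": [-0.087, -0.1343, 0.0], "dr": [0, 0, -0.7712], "ha
[... 1620 characters left out ...]
linear": [0.0021, 0.0457, 0.0], "dr": [0, 0, 0.4444], "hand": 0}, {"linear": [-0.0013, 0.0544, 0.0], "dr": [0, 0, 0.5333], "hand": 0}, {"linear": [-0.0059, 0.0625, 0.0], "dr": [0, 0, 0.6222], "hand": 0}, {"linear": [-0.0115, 0.0699, 0.0], "dr": [0, 0, 0.7111], "hand": 0}] cmd [4.8590e-01 5.6300e-02 3.4000e-02 5.9099e+01]
[{"linear": [0.0027, 0.0077, 0.0], "dr": [0, 0, 0.0778], "hand": 0}, {"linear": [0.0044, 0.0157, 0.0], "dr": [0, 0, 0.1555], "hand": 0}, {"linear": [0.0051, 0.0238, 0.0], "dr": [0, 0, 0.2333], "hand": 0}, {"linear": [0.0049, 0.032, 0.0], "dr": [0, 0, 0.3111], "hand": 0}, {"linear": [0.0041, 0.0378, 0.0], "dr": [0, 0, 0.3667], "hand": 0}] cmd [ 0.5032  0.0483  0.034  26.096 ]
```

Request:
servo_tool(targets=[{"linear":[-0.004,-0.01,-0.02],"dr":[0,0,0.0],"hand":0},{"linear":[-0.004,-0.01,-0.102],"dr":[0,0,0.0],"hand":0},{"linear":[-0.0268,-0.009,-0.102],"dr":[0,0,-0.1102],"hand":0},{"linear":[-0.0497,-0.0081,-0.102],"dr":[0,0,-0.2203],"hand":0},{"linear":[-0.0725,-0.0071,-0.102],"dr":[0,0,-0.3305],"hand":0},{"linear":[-0.0953,-0.0062,-0.102],"dr":[0,0,-0.4407],"hand":0},{"linear":[-0.1182,-0.0052,-0.102],"dr":[0,0,-0.5508],"hand":0},{"linear":[-0.141,-0.0043,-0.102],"dr":[0,0,-0.661],"hand":0}])

```text
t: 35.33
tcp_pos: [0.5927, -0.0632, 0.0851]
tool_rot: [[0.86, 0.51, -0.001], [0.51, -0.86, -0.001], [-0.001, 0.0, -1.0]]
contact_force: [-0.5, -0.4, -0.2]
grip_width: 0.003
grip_force: 0.0
```

Request:
servo_tool(targets=[{"linear":[-0.0125,-0.0192,0.0],"dr":[0,0,-0.1102],"hand":0},{"linear":[-0.0249,-0.0384,0.0],"dr":[0,0,-0.2203],"hand":0},{"linear":[-0.0373,-0.0576,0.0],"dr":[0,0,-0.3305],"hand":0},{"linear":[-0.0497,-0.0768,0.0],"dr":[0,0,-0.4407],"hand":0},{"linear":[-0.0621,-0.0959,0.0],"dr":[0,0,-0.5508],"hand":0},{"linear":[-0.0745,-0.1151,0.0],"dr":[0,0,-0.661],"hand":0},{"linear":[-0.087,-0.1343,0.0],"dr":[0,0,-0.7712],"hand":0},{"linear":[-0.0994,-0.1535,0.0],"dr":[0,0,-0.8813],"hand":0}])

```text
t: 36.33
tcp_pos: [0.5112, -0.0223, 0.0851]
tool_rot: [[-0.342, 0.94, -0.0], [0.94, 0.342, -0.001], [-0.001, -0.001, -1.0]]
contact_force: [-0.7, 0.5, -0.0]
grip_width: -0.001
grip_force: 0.0
```

```bash
python3 -c "
from m import *
print(ctrl.state()['q'].round(0),ctrl.state()['tcp_pos'])"
```

```text
[ 11.  46. -22. 105.  29.  34. -10.] [ 0.51116518 -0.02226817  0.08511169]
```

Request:
servo_tool(targets=[{"linear":[0.0166,-0.0157,0.0],"dr":[0,0,-0.1102],"hand":0},{"linear":[0.0331,-0.0315,0.0],"dr":[0,0,-0.2204],"hand":0},{"linear":[0.0497,-0.0473,0.0],"dr":[0,0,-0.3305],"hand":0},{"linear":[0.0662,-0.063,0.0],"dr":[0,0,-0.4407],"hand":0},{"linear":[0.0828,-0.0788,0.0],"dr":[0,0,-0.5509],"hand":0},{"linear":[0.0993,-0.0945,0.0],"dr":[0,0,-0.661],"hand":0},{"linear":[0.0993,-0.0945,0.102],"dr":[0,0,-0.661],"hand":0},{"linear":[0.0993,-0.0945,0.102],"dr":[0,0,-0.661],"hand":0}])

```text
t: 37.33
tcp_pos: [0.4493, 0.0087, 0.0326]
tool_rot: [[-0.982, 0.188, -0.004], [0.188, 0.982, -0.002], [0.003, -0.003, -1.0]]
contact_force: [0.2, -0.7, 1.8]
grip_width: -0.0
grip_force: 0.0
```

```bash
python3 -c "
from m import *
meas(4,1)
print(ctrl.state()['q'].round(0))"
```

```text
t 37.33 F [ 0.23 -0.68  1.8 ] |Fxy| 0.71 Mz@tcp -0.002 rxF 0.025  sum 0.023  F*38mm 0.027 tcp [0.4493 0.0087 0.0326] psi 169.2 std [0. 0.] q3,q7 [-28.  16.]
[ 10.  50. -28. 119.  57.  25.  16.]
```

Request:
servo_tool(targets=[{"linear":[0.0039,0.0058,0.0],"dr":[0,0,0],"hand":0},{"linear":[0.0072,0.012,0.0],"dr":[0,0,0],"hand":0},{"linear":[0.0105,0.0208,0.0],"dr":[0,0,0.0666],"hand":0},{"linear":[0.0125,0.0299,0.0],"dr":[0,0,0.1555],"hand":0},{"linear":[0.0133,0.0392,0.0],"dr":[0,0,0.2444],"hand":0},{"linear":[0.0127,0.0485,0.0],"dr":[0,0,0.3333],"hand":0},{"linear":[0.0109,0.0576,0.0],"dr":[0,0,0.4222],"hand":0},{"linear":[0.0078,0.0664,0.0],"dr":[0,0,0.5111],"hand":0}])

```text
t: 38.33
tcp_pos: [0.4529, 0.0423, 0.0348]
tool_rot: [[-0.542, 0.84, -0.0], [0.84, 0.542, -0.001], [-0.0, -0.0, -1.0]]
contact_force: [-3.4, -2.6, -1.1]
grip_width: -0.0
grip_force: 1.6
```

```bash
python3 -c "
from m import *
meas(4,2)"
```

```text
t 38.38 F [-2.58 -1.78 -0.27] |Fxy| 3.13 Mz@tcp -0.025 rxF 0.100  sum 0.075  F*38mm 0.119 tcp [0.4531 0.0427 0.0348] psi 122.4 std [0.78 0.83] q3,q7 [-16. -19.]
```

Request:
servo_tool(targets=[{"linear":[0.003,0.0089,0.0],"dr":[0,0,0.0889],"hand":0},{"linear":[0.0047,0.018,0.0],"dr":[0,0,0.1778],"hand":0},{"linear":[0.0051,0.0273,0.0],"dr":[0,0,0.2666],"hand":0},{"linear":[0.0043,0.0366,0.0],"dr":[0,0,0.3555],"hand":0},{"linear":[0.0021,0.0457,0.0],"dr":[0,0,0.4444],"hand":0},{"linear":[-0.0013,0.0544,0.0],"dr":[0,0,0.5333],"hand":0},{"linear":[-0.0059,0.0625,0.0],"dr":[0,0,0.6222],"hand":0},{"linear":[-0.0115,0.0699,0.0],"dr":[0,0,0.7111],"hand":0}])

```text
t: 39.38
tcp_pos: [0.4851, 0.0573, 0.0345]
tool_rot: [[0.515, 0.857, -0.001], [0.857, -0.515, 0.001], [0.001, -0.001, -1.0]]
contact_force: [-3.3, 1.2, -2.1]
grip_width: -0.001
grip_force: 1.5
```

Request:
servo_tool(targets=[{"linear":[0.0027,0.0077,0.0],"dr":[0,0,0.0778],"hand":0},{"linear":[0.0044,0.0157,0.0],"dr":[0,0,0.1555],"hand":0},{"linear":[0.0051,0.0238,0.0],"dr":[0,0,0.2333],"hand":0},{"linear":[0.0049,0.032,0.0],"dr":[0,0,0.3111],"hand":0},{"linear":[0.0041,0.0378,0.0],"dr":[0,0,0.3667],"hand":0}])

```text
t: 40.0
tcp_pos: [0.5027, 0.0498, 0.0345]
tool_rot: [[0.898, 0.44, -0.0], [0.44, -0.898, 0.002], [0.001, -0.002, -1.0]]
contact_force: [-1.1, 3.3, -2.1]
grip_width: 0.005
grip_force: 1.5
```

```bash
python3 -c "
from m import *
from h import *
meas(4,2)
s=cams.snapshot('wrist');print(wrist_angle(s,N[4],.089))"
```

```text
t 40.05 F [-0.93  2.75 -1.68] |Fxy| 2.90 Mz@tcp -0.014 rxF 0.084  sum 0.071  F*38mm 0.110 tcp [0.5028 0.0497 0.0345] psi 25.8 std [0.21 0.56] q3,q7 [  1. -72.]
(np.float64(29.9848665659162), np.int64(562), array([  7, 216,  98,  31, 131,  77,   2,   0,   0,   0,   0,   0,   0,
         0,   0,   0,   0,   0,   0,   0,   0,   0,   0,   0,   0,   0,
         0,   0,   0,   0,   0,   0,   0,   0,   0,   0]))
```

Request:
servo_tool(targets=[{"linear":[0.0014,0.0034,0.0],"dr":[0,0,0.0345],"hand":0},{"linear":[0.0025,0.0069,0.0],"dr":[0,0,0.0722],"hand":0}])

```text
t: 40.35
tcp_pos: [0.5058, 0.0466, 0.0342]
tool_rot: [[0.943, 0.334, 0.001], [0.334, -0.943, 0.001], [0.001, -0.001, -1.0]]
contact_force: [0.6, 3.7, -0.1]
grip_width: 0.0
grip_force: 1.6
```

```bash
python3 -c "
from m import *
meas(4,2)"
```

```text
t 40.40 F [0.73 3.09 0.72] |Fxy| 3.18 Mz@tcp 0.018 rxF 0.060  sum 0.077  F*38mm 0.121 tcp [0.5058 0.0464 0.0342] psi 19.3 std [0.13 0.63] q3,q7 [  2. -76.]
```

Request:
servo_tool(targets=[{"linear":[0.0014,0.0034,0.0],"dr":[0,0,0.0345],"hand":0},{"linear":[0.0025,0.0069,0.0],"dr":[0,0,0.0722],"hand":0}])

```text
t: 40.65
tcp_pos: [0.508, 0.0434, 0.034]
tool_rot: [[0.975, 0.224, 0.0], [0.224, -0.975, 0.0], [0.0, -0.0, -1.0]]
contact_force: [1.9, 3.4, 0.1]
grip_width: -0.0
grip_force: 1.7
```

```bash
python3 -c "
from m import *
meas(4,2)"
```

```text
t 40.70 F [1.81 3.54 0.86] |Fxy| 3.98 Mz@tcp -0.035 rxF 0.059  sum 0.024  F*38mm 0.151 tcp [0.5081 0.0433 0.034 ] psi 12.7 std [0.12 0.11] q3,q7 [  3. -79.]
```

Request:
servo_tool(targets=[{"linear":[0.0014,0.0034,0.0],"dr":[0,0,0.0345],"hand":0},{"linear":[0.0025,0.0069,0.0],"dr":[0,0,0.0722],"hand":0}])

```text
t: 40.95
tcp_pos: [0.5099, 0.0404, 0.0339]
tool_rot: [[0.994, 0.112, 0.0], [0.112, -0.994, 0.0], [0.0, -0.0, -1.0]]
contact_force: [2.6, 2.8, -0.2]
grip_width: 0.0
grip_force: 1.7
```

```bash
python3 -c "
from m import *
meas(4,2)"
```

```text
t 41.00 F [2.5  2.78 0.11] |Fxy| 3.74 Mz@tcp 0.027 rxF 0.038  sum 0.064  F*38mm 0.142 tcp [0.51   0.0402 0.0339] psi 6.2 std [0.15 0.  ] q3,q7 [  5. -83.]
```

Now th = 162.5. Continuing.

Request:
servo_tool(targets=[{"linear":[0.0014,0.0034,0.0],"dr":[0,0,0.0345],"hand":0},{"linear":[0.0025,0.0069,0.0],"dr":[0,0,0.0722],"hand":0}])

```text
t: 41.25
tcp_pos: [0.5115, 0.037, 0.0339]
tool_rot: [[1.0, -0.002, 0.0], [-0.002, -1.0, 0.0], [0.0, -0.0, -1.0]]
contact_force: [2.7, 3.7, 0.1]
grip_width: 0.001
grip_force: 1.8
```

```bash
python3 -c "
from m import *
meas(4,2)"
```

```text
t 41.30 F [2.43 3.62 0.06] |Fxy| 4.35 Mz@tcp 0.010 rxF 0.077  sum 0.087  F*38mm 0.165 tcp [0.5115 0.0369 0.0339] psi -0.3 std [0.25 0.06] q3,q7 [  6. -86.]
```

Request:
servo_tool(targets=[{"linear":[0.0014,0.0034,0.0],"dr":[0,0,0.0345],"hand":0},{"linear":[0.0025,0.0069,0.0],"dr":[0,0,0.0722],"hand":0}])

```text
t: 41.55
tcp_pos: [0.5128, 0.0335, 0.0339]
tool_rot: [[0.993, -0.115, 0.0], [-0.115, -0.993, 0.0], [0.0, -0.0, -1.0]]
contact_force: [3.8, 2.3, -1.6]
grip_width: 0.001
grip_force: 1.7
```

```bash
python3 -c "
from m import *
meas(4,2)"
```

```text
t 41.60 F [ 3.26  2.5  -1.2 ] |Fxy| 4.11 Mz@tcp 0.012 rxF 0.046  sum 0.058  F*38mm 0.156 tcp [0.5128 0.0334 0.0339] psi -6.8 std [0.52 0.18] q3,q7 [  7. -90.]
```

Request:
servo_tool(targets=[{"linear":[0.0014,0.0034,0.0],"dr":[0,0,0.0345],"hand":0},{"linear":[0.0025,0.0069,0.0],"dr":[0,0,0.0722],"hand":0}])

```text
t: 41.85
tcp_pos: [0.5136, 0.03, 0.0339]
tool_rot: [[0.974, -0.226, 0.0], [-0.226, -0.974, 0.0], [0.0, -0.0, -1.0]]
contact_force: [3.6, 2.8, -1.0]
grip_width: -0.005
grip_force: 1.8
```

```bash
python3 -c "
from m import *
meas(4,2)"
```

```text
t 41.90 F [ 3.42  2.45 -1.17] |Fxy| 4.20 Mz@tcp 0.016 rxF 0.057  sum 0.072  F*38mm 0.160 tcp [0.5136 0.0298 0.0339] psi -13.3 std [0.19 0.35] q3,q7 [  9. -93.]
```

Request:
servo_tool(targets=[{"linear":[0.0014,0.0034,0.0],"dr":[0,0,0.0345],"hand":0},{"linear":[0.0025,0.0069,0.0],"dr":[0,0,0.0722],"hand":0}])

```text
t: 42.15
tcp_pos: [0.5141, 0.0264, 0.0339]
tool_rot: [[0.942, -0.335, 0.0], [-0.335, -0.942, 0.0], [0.0, -0.0, -1.0]]
contact_force: [5.3, 6.1, -1.5]
grip_width: -0.0
grip_force: 4.0
```

```bash
python3 -c "
from m import *
meas(4,2)"
```

```text
t 42.20 F [ 5.33  5.48 -1.46] |Fxy| 7.65 Mz@tcp 0.060 rxF 0.164  sum 0.224  F*38mm 0.291 tcp [0.5142 0.0264 0.0339] psi -19.8 std [0.07 0.57] q3,q7 [ 10. -97.]
```

Request:
servo_tool(targets=[{"linear":[0.0004,0.0011,0.0],"dr":[0,0,0],"hand":0},{"linear":[0.0004,0.0011,0.0],"dr":[0,0,0],"hand":0}])

```text
t: 42.45
tcp_pos: [0.5142, 0.0264, 0.0339]
tool_rot: [[0.943, -0.333, 0.0], [-0.333, -0.943, 0.001], [0.0, -0.001, -1.0]]
contact_force: [5.3, 7.0, -0.5]
grip_width: -0.004
grip_force: 3.9
```

```bash
python3 -c "
from m import *
meas(4,4)"
```

```text
t 42.60 F [ 4.84  6.67 -1.97] |Fxy| 8.24 Mz@tcp -0.000 rxF 0.205  sum 0.204  F*38mm 0.313 tcp [0.5142 0.0264 0.0339] psi -19.5 std [0.31 0.45] q3,q7 [ 10. -97.]
```

Firm at about 0.205 N m. I'll add one small nudge for margin, then withdraw.

Request:
servo_tool(targets=[{"linear":[0.0004,0.0011,0.0],"dr":[0,0,0],"hand":0},{"linear":[0.0004,0.0011,0.0],"dr":[0,0,0],"hand":0}])

```text
t: 42.85
tcp_pos: [0.5141, 0.0262, 0.0339]
tool_rot: [[0.943, -0.333, 0.0], [-0.333, -0.943, 0.001], [-0.0, -0.001, -1.0]]
contact_force: [4.8, 7.9, -2.0]
grip_width: 0.002
grip_force: 5.0
```

```bash
python3 -c "
from m import *
meas(4,3)"
```

```text
t 42.95 F [ 4.67  8.45 -1.68] |Fxy| 9.66 Mz@tcp -0.011 rxF 0.265  sum 0.254  F*38mm 0.367 tcp [0.5141 0.0263 0.0339] psi -19.4 std [0.34 0.54] q3,q7 [ 10. -97.]
```

Request:
servo_tool(targets=[{"linear":[-0.004,-0.01,-0.01],"dr":[0,0,0],"hand":0},{"linear":[-0.006,-0.014,-0.08],"dr":[0,0,0],"hand":0},{"linear":[-0.006,-0.014,-0.18],"dr":[0,0,0],"hand":0},{"linear":[-0.006,-0.014,-0.3],"dr":[0,0,0],"hand":0},{"linear":[-0.006,-0.014,-0.3],"dr":[0,0,0],"hand":0}])

```text
t: 43.58
tcp_pos: [0.5144, 0.0327, 0.1875]
tool_rot: [[0.943, -0.333, 0.005], [-0.333, -0.943, 0.001], [0.004, -0.002, -1.0]]
contact_force: [-0.0, 0.5, -0.7]
grip_width: -0.001
grip_force: 0.0
```

```bash
python3 -c "
from m import *
from h import *
s=cams.snapshot('wrist');t=cams.snapshot('top')
for n in N: print(n,N[n][2],'wrist',wrist_angle(s,N[n],.087)[:2],'top',wrist_angle(t,N[n],.087)[:2],wrist_angle(t,N[n],.087)[2].tolist())
print(ctrl.state()['t'],ctrl.state()['contact_force'])"
```

```text
1 102.7 wrist (np.float64(110.1090365055552), np.int64(453)) top (np.float64(98.57973110331949), np.int64(839)) [21, 21, 25, 22, 24, 23, 24, 23, 24, 24, 24, 23, 24, 24, 24, 24, 25, 20, 25, 27, 21, 26, 21, 22, 24, 24, 26, 20, 24, 21, 25, 22, 23, 23, 23, 23]
2 134.8 wrist (np.float64(136.77087579995586), np.int64(439)) top (np.float64(142.86779349695243), np.int64(106)) [0, 0, 0, 0, 0, 0, 0, 1, 1, 2, 3, 3, 3, 16, 23, 14, 2, 1, 0, 0, 0, 0, 0, 0, 0, 0, 0, 0, 0, 0, 0, 6, 20, 9, 2, 0]
3 40.6 wrist (np.float64(50.16327990570403), np.int64(273)) top (np.float64(48.576068107201756), np.int64(61)) [0, 0, 0, 0, 13, 16, 0, 0, 0, 0, 0, 0, 0, 0, 0, 0, 0, 0, 0, 0, 0, 4, 21, 7, 0, 0, 0, 0, 0, 0, 0, 0, 0, 0, 0, 0]
4 157.1 wrist (np.float64(156.45957305688793), np.int64(318)) top (np.float64(83.2105463931874), np.int64(435)) [23, 23, 27, 23, 24, 25, 27, 25, 23, 25, 26, 25, 17, 13, 11, 7, 5, 1, 1, 0, 1, 0, 0, 0, 0, 0, 4, 8, 11, 13, 12, 10, 2, 0, 3, 20]
43.675 [-0.37575179  0.2947522   0.3810541 ]
```

```bash
python3 -c "
from cell import ctrl
print(ctrl.finish_job())"
```

```text
the job is handed in; nothing more can be done
None
```

I tightened all four wing nuts in cross order (a, c, d, b) until each came up firm, and handed the job in at about 44 s, but a and c briefly read just over the 0.45 N m overtightened mark (0.48 and 0.46) without turning measurably further. Nuts d and b ended at 0.30 and 0.25 N m, inside the right range. I did not measure whether the plate sits flush, nor recheck a and c after tightening the other two.

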